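Fit a coupling flange over its hub studs and knock the lock pin home

ROBOT

A 6-joint arm with a two-finger parallel gripper is mounted at the origin on the work surface. World frame = base frame: x ahead of the robot, y to its left, z up, the work surface at z = 0. Lengths are in m, angles in rad, forces in N, time in s.
With the tool pointing down it reaches from about 0.3 to 0.825 m from the base axis. Payload 5.4 kg.
Tool frame: the origin (TCP) lies at the very end of the fingers, on their centre line; the grasp point (between the pads) lies arm.grip_point_offset behind it (arm.grip_point_offset is the distance from the TCP to the grasp point, in m); z points along the fingers, x is the direction in which the jaws open and shut, and the axes are right-handed (so a half turn about z gives the same grasp; the last joint's range is limited). The gripper opens to 92 mm and grips with 3 to 60 N. Pads are 20 mm wide; open, the fingers measure 128 mm over their backs; the gripper's body (75 mm by 189 mm) begins 69 mm behind the grasp point.
Start: joints at [1.14, 0.158, 1.597, -0, 1.386, -0.21], TCP at [0.126, 0.561, 0.215] pointing down, gripper open.
Joint ranges: [-2.91, 2.91], [-0.94, 2.29], [0.18, 2.7], [-1.29, 4.43], [0.17, 2.64], [-3, 3]. Speed limits (rad/s): [2.57, 2.57, 3.14, 3.14, 3.14, 3.14].

INTERFACE

Orientations are given as a unit quaternion [w, x, y, z].
In Python, from plant import telemetry, read_camera, arm, look_for gives the robot as it stands. The module is installed in compiled form; this text tells all that it offers.
- The arm moves only by the tool apply_moves, never from a script. Its argument "series" is one flat list of numbers, 4 for each row, row after row: the shift along the tool's x, y, z in cm, then the turn about the tool's z in rad. A call has exactly 8 rows; each row shifts and turns the pose as measured when the row begins, along the tool's axes as they then stand; what a row does not reach is not made up. A row lasts 1/8 s, in which the tool goes at most 62.5 mm and 10.7 degrees, less where a joint would pass 70% of its speed; a pose out of reach is approached as far as the arm can. A call is refused whole if a number of a shift passes 6.25 or a number of a turn 0.188, either way. A call with a gripper value outside its range is refused whole. "gripper" is the gripper command: -1 is shut, 1 is fully open, values between are in proportion, set as the call begins (left out, the last holds). The fingers move at their own pace and stop on an object; "newtons" is the grip in N (left out, the last holds). Time passes only in rows, so rows that do not move let the fingers close, or fill a call up. It gives the time, the measured TCP pose, the force and the opening at its end, in the units of the state.
- telemetry.read_state(): the state, without advancing time (a new reading comes with each control period).
- read_camera(name): name is "side" or "top" or "wrist"; returns a dict with "pixels" (400x640x3 uint8, red, green, blue), "intrinsics" (3x3 intrinsics, pixels), "view" (4x4, takes a point from world to camera coordinates). Camera axes: x right, y down, z forward; pixel columns grow to the right and rows downward; lengths in m; the calibration is good to about 2 mm. A picture is of the moment at which its call begins. There is no depth.
- arm.job_done(): hands the job in, once; it reports no verdict.
Trained networks look in a picture, given as the dict that the camera call returned (one of the last four; its "shot" number tells which), for a name from the list of things; names that differ only in an ending like _2 or _b are one class to them, and where a whole thing is asked for, a point or a joint stands for the part that bears it (a point fixed in the world has none). Each returns a list of dicts, best first, with "confidence" (0 to 1); they miss things now and then, are a little off and sometimes report something else, mostly with a low value. They report only what shows in the picture. A call takes as long as a camera call. They do not tell look-alikes from the thing itself.
- look_for(picture, query): "point" ([column, row] in pixels, amid what is visible of it).
The state is a dict: "clock": time; "joint_positions": joint angles; "joint_velocities": joint speeds; "joint_efforts": joint torques, N m; "tool_pos": TCP position; "orientation": TCP orientation; "force": force on the tool from outside, world axes, zero at the start; "wrist_torque": the same for the moment, N m; "grip_width": finger opening in m.
Only numpy, scipy, OpenCV 4.12 (cv2) and the standard library are available. Lean on these libraries where they do the work, as an engineer would, in place of code of your own. Each camera call takes 0.05 s, during which the arm holds its last target.

TASK

Fit the loose coupling flange (the disc with four bolt holes and a hexagonal nose, not the gear wheel) on the hub of the holding fixture, nose up: turn it so that its holes line up with the four studs and lower it until it sits flat on the hub face. Then knock the fixture's lock pin fully down with the mallet, touching the pin with nothing but the mallet. Put the mallet back down on the bench clear of the fixture and let go, and leave the gear wheel, the spray can, the jar and the oil bottle where they stand.

Things in the scene. Friction and masses are not known exactly. Their poses are not given: they have to be found in the camera images.
- flange: Loose aluminium coupling flange, 0.45-0.7 kg, flat on the bench: round web 140 mm across, 10 thick; solid hexagonal nose, 44 across flats, top 54 above the underside. Four 14 mm through holes at own x = +-46, y = +-30 mm: fits the studs two ways, half a turn apart. Nose flats facing own +y/-y look between the holes; the other two pairs look at the holes. Origin: centre of underside; z up the nose.
- hub: Steel hub disc, 136 mm across, level on top of the fixture. Origin: centre of its upper face, 70 mm above the bench, where the flange's underside must lie; z up. Four upright 10 mm studs at own x = +-46, y = +-30 mm, 28 mm tall, the top 8 mm tapering to 4 mm. It turns only stiffly on the fixture (0.6 N m) and starts at any angle.
- fixture: The hub's steel holding fixture, immovable: round foot 140 mm across, 30 high, under the hub, and an arm (50 wide, 30 high) along own +x to the lock pin's pillar. Origin: on the bench under the hub's axis. Own +x points away from the robot to within about 45 degrees. Well beyond it, from about x = 0.76 m on, lies a fixed engine cylinder head, 127 mm high.
- lock_pin (a joint): How far the lock pin is driven, in m: 0 standing up at the start, 0.016 fully down. A push of 7 to 9 N drives it; it stays where it is driven.
- lock_pin_top (a point): Centre of the flat top of the lock pin: a steel cap 26 mm across, 6 thick, on a pillar 34 mm across, 105 mm from the hub's axis along the fixture's own +x. The top is 106 mm above the bench at the start, 90 mm when fully down (the pillar's top is at 82 mm). It moves straight down.
- mallet: Loose mallet, 0.38 kg, standing on one face of its head: upright black rubber cylinder 54 mm across, 84 high, and a level wooden handle 24 wide, 28 high, its middle 42 mm above the lower face. Origin: level with the lower face, below the handle; own x runs along the handle away from the head (head axis at x = -65 mm, free handle from -38 to +76 mm); z up.
- mallet_head (a point): The middle of the mallet's head, 42 mm from either face.
- gear: A bystander: gear wheel of plain aluminium lying flat, 128 mm across the teeth, 14 mm thick, three holes and a round nose (40 mm across, top 40 mm up). Origin: centre of the underside.
- can: A bystander: grey spray can standing upright, 66 mm across, 185 mm high. Origin: centre of the underside.
- jar: A bystander: closed glass jar standing upright on one side of the fixture, 60 mm across, 90 mm high. Origin: centre of the underside.
- bottle: A bystander: grey plastic oil bottle standing upright on the other side of the fixture, 52 mm across, 160 mm high. Origin: centre of the underside.
Mind the look-alikes: they are no part of the job. Leave any green or yellow look-alike of the mallet alone. Of the things that look like the fixture, the larger one is meant.

How it is judged:
On the way, in this order (a step that is already met when the one before it is completed fails the run):
1. the flange sits flat on the hub face, over all four studs (horizontal distance between flange and hub below 0.005 m and z of flange in the frame of hub between -0.003 and 0.003 m and angle between the z axis of flange and the z axis of hub, either way round below 0.04 rad and angle between the x axis of flange and the x axis of hub, either way round below 0.08 rad and angle between flange's own z axis and vertical below 0.1 rad), for 0.2 s.
2. the lock pin is down under the mallet (value of joint lock_pin above 0.013 m and contact force between mallet and lock_pin above 0.5 N).
At the end, for the whole second after the job is handed in: Flange nose up on the hub over all four studs (within 5 mm of its axis, 3 mm of its face, 0.04 rad flat, 0.08 rad of the stud pattern, either way round); lock pin 13 mm or more down; mallet at rest on the bench (middle of head under 60 mm up), off fixture and flange; both at rest (all of step 1 and value of joint lock_pin above 0.013 m and height (world z) of mallet_head below 0.06 m and contact force between mallet and flange below 0.1 N and contact force between mallet and fixture below 0.1 N and linear speed of each of mallet, flange below 0.03 m/s); the robot touches nothing.
It fails at once if the robot itself touches the lock pin (contact force between any of the fingers, the arm and lock_pin above 1 N).
It fails at once if the gear wheel is pushed more than 30 mm from its place or knocked over (distance of gear from where it was at the start of the episode above 0.03 m or angle between gear's own z axis and vertical above 0.5 rad).
It fails at once if the spray can is pushed more than 30 mm from its place or knocked over (distance of can from where it was at the start of the episode above 0.03 m or angle between can's own z axis and vertical above 0.5 rad).
It fails at once if the jar is pushed more than 30 mm from its place or knocked over (distance of jar from where it was at the start of the episode above 0.03 m or angle between jar's own z axis and vertical above 0.5 rad).
It fails at once if the oil bottle is pushed more than 30 mm from its place or knocked over (distance of bottle from where it was at the start of the episode above 0.03 m or angle between bottle's own z axis and vertical above 0.5 rad).
It also fails if it takes over 64 s, if anything falls off the work surface, if the arm or the gripper's body presses on something with over 40 N, if the wrist force passes 120 N, or if a joint passes its speed limit or range.

## Working session

There is one attempt and no reset: what is moved stays moved. The work goes in short steps, Python scripts to look and compute and a tool call to move; the robot and the scene stay as the last step left them, time stands still between calls to the robot, and variables do not carry over. Pictures are saved under pics/ and viewed, and the job is handed in when it is done.

Besides the shell and the picture viewer there is one more tool, called after "Call:" in YAML: its name, and indented under it one key for each argument. apply_moves: Moves the arm, as the interface text tells. Its arguments: {"type":"object","properties":{"series":{"type":"array"},"gripper":{"type":"number"},"newtons":{"type":"number"}},"required":["series"]}

```bash
mkdir -p pics; ls; cat > h.py <<'E'
import numpy as np, cv2
from plant import telemetry, read_camera, arm, look_for
def save(p,name): cv2.imwrite('pics/'+name+'.png', p['pixels'][:,:,::-1])
def ray(p,uv):
    K=np.array(p['intrinsics']);V=np.array(p['view'])
    d=np.linalg.inv(K)@np.array([uv[0],uv[1],1.]);R=V[:3,:3];t=V[:3,3]
    return -R.T@t, R.T@d
def atz(p,uv,z):
    o,d=ray(p,uv);return o+d*(z-o[2])/d[2]
def proj(p,X):
    K=np.array(p['intrinsics']);V=np.array(p['view']);X=np.atleast_2d(X)
    c=X@V[:3,:3].T+V[:3,3];q=c@K.T;return q[:,:2]/q[:,2:]
E
python3 - <<'E'
from h import *
import pickle
np.set_printoptions(precision=3,suppress=True)
s=telemetry.read_state();print(s, arm.grip_point_offset)
P={}
for n in ['side','top','wrist']:
    p=read_camera(n);P[n]=p;save(p,n+'0')
    print(n,np.array(p['intrinsics']).ravel(),'cam pos',ray(p,[320,200])[0],'dir',ray(p,[320,200])[1])
    for q in ['flange','hub','fixture','lock_pin','mallet','gear','can','jar','bottle']:
        print(q,[(np.round(d['point']).tolist(),round(d['confidence'],2)) for d in look_for(p,q)][:4])
pickle.dump(P,open('P0.pkl','wb'))
E
```

```text
pics
{'clock': 0.0, 'joint_positions': array([ 1.14 ,  0.159,  1.598, -0.   ,  1.386, -0.21 ]), 'joint_velocities': array([ 0.   , -0.001, -0.   , -0.   ,  0.001, -0.   ]), 'joint_efforts': array([  0.001, -38.556, -32.212,   0.07 ,   0.038,  -0.   ]), 'tool_pos': array([0.126, 0.56 , 0.214]), 'orientation': array([ 0.   ,  0.781,  0.625, -0.001]), 'force': array([ 0.228,  0.41 , -0.259]), 'wrist_torque': array([-0.016,  0.003,  0.019]), 'grip_width': 0.09179222198133301} 0.0187
side [378.599   0.    321.579   0.    378.599 201.16    0.      0.      1.   ] cam pos [-0.127 -0.701  0.682] dir [ 0.584  0.622 -0.522]
flange [([230.0, 200.0], 0.58), ([338.0, 211.0], 0.46)]
hub [([339.0, 206.0], 0.86), ([300.0, 162.0], 0.53)]
fixture [([300.0, 166.0], 0.75), ([344.0, 209.0], 0.56)]
lock_pin [([371.0, 189.0], 0.5)]
mallet [([410.0, 351.0], 0.84), ([375.0, 285.0], 0.75), ([231.0, 201.0], 0.6), ([302.0, 265.0], 0.58)]
gear [([275.0, 160.0], 0.48)]
can [([275.0, 156.0], 0.66)]
jar [([277.0, 198.0], 0.64)]
bottle [([352.0, 238.0], 0.95), ([371.0, 192.0], 0.68)]
top [414.667   0.    318.589   0.    414.667 195.751   0.      0.      1.   ] cam pos [ 0.43  -0.019  1.423] dir [ 0.062 -0.014 -0.998]
flange [([398.0, 236.0], 0.53), ([356.0, 208.0], 0.5)]
hub [([211.0, 135.0], 0.92), ([314.0, 178.0], 0.62)]
fixture [([319.0, 177.0], 0.97), ([216.0, 133.0], 0.94)]
lock_pin [([331.0, 149.0], 0.4)]
mallet [([450.0, 264.0], 0.92), ([398.0, 232.0], 0.73), ([345.0, 257.0], 0.73)]
gear [([409.0, 178.0], 0.6), ([329.0, 151.0], 0.26)]
can [([215.0, 171.0], 0.87), ([398.0, 232.0], 0.3)]
jar [([258.0, 207.0], 0.71)]
bottle [([359.0, 210.0], 0.65)]
wrist [344.524   0.    322.522   0.    344.524 204.248   0.      0.      1.   ] cam pos [0.055 0.578 0.385] dir [ 0.237 -0.06  -0.97 ]
flange [([199.0, 388.0], 0.81)]
hub []
fixture []
lock_pin []
mallet []
gear []
can []
jar []
bottle []
```

View pics/side0.png

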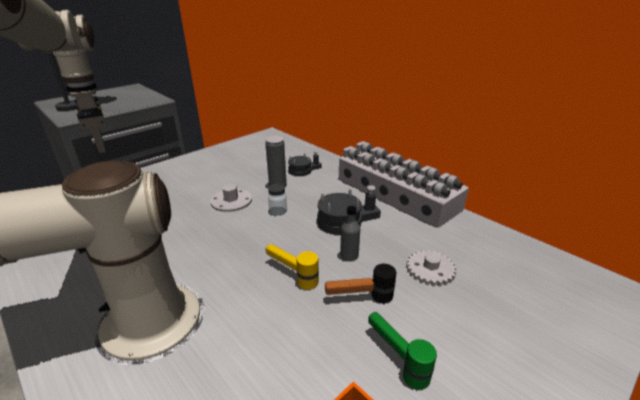

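View pics/top0.png

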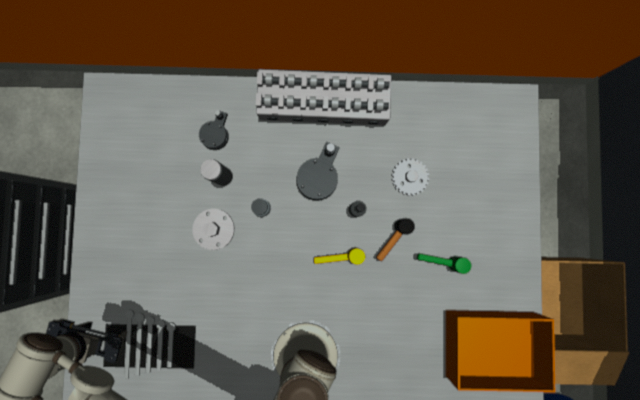

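View pics/wrist0.png

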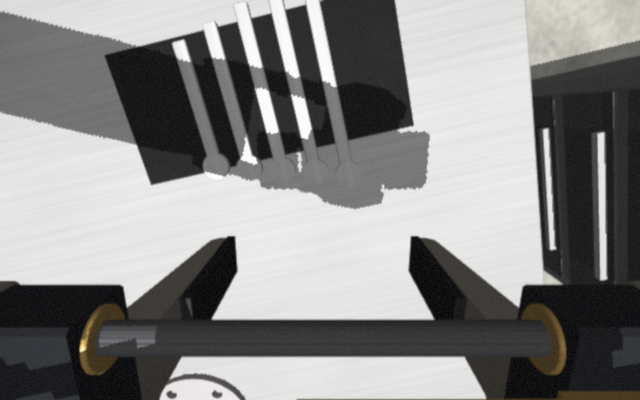

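The side and top pictures show the flange at top (213,229), the big fixture at (317,178) with its pin at (330,149), and the black and wood mallet with its head at (404,226). The smaller fixture at (213,133) and the yellow and green mallets are look-alikes. I'll zoom in next.

```bash
python3 - <<'E'
import pickle
from h import *
np.set_printoptions(precision=3,suppress=True)
P=pickle.load(open('P0.pkl','rb'));p=P['top'];im=p['pixels'][:,:,::-1]
def crop(c,r,h=30,s=10): return cv2.resize(np.ascontiguousarray(im[r-h:r+h,c-h:c+h]),None,fx=s,fy=s,interpolation=cv2.INTER_CUBIC)
a=cv2.resize(crop(213,229),(390,390));b=cv2.resize(crop(320,170,36),(390,390))
cv2.imwrite('pics/z0.png',np.hstack([a,b]))
cv2.imwrite('pics/z1.png',cv2.resize(crop(395,240,30),(500,500)))
print('flange',atz(p,[213,229],.01),atz(p,[213,229],.054))
print('hub',atz(p,[317,179],.07),'pin',atz(p,[330.5,148],.106))
print('mallet head',atz(p,[404,226],.084),'handle end',atz(p,[379,259],.056))
for n,uv,z in [('gear',[410,177],.014),('can',[211,170],.185),('jar',[261,207],.09),('bottle',[358,208],.16)]: print(n,atz(p,uv,z))
E
```

```text
flange [0.411 0.321 0.01 ] [0.411 0.311 0.054]
hub [ 0.583 -0.027  0.07 ] pin [ 0.68  -0.068  0.106]
mallet head [ 0.436 -0.311  0.084] handle end [ 0.326 -0.236  0.056]
gear [ 0.604 -0.346  0.014]
can [0.589 0.292 0.185]
jar [0.486 0.151 0.09 ]
bottle [ 0.487 -0.153  0.16 ]
```

View pics/z0.png

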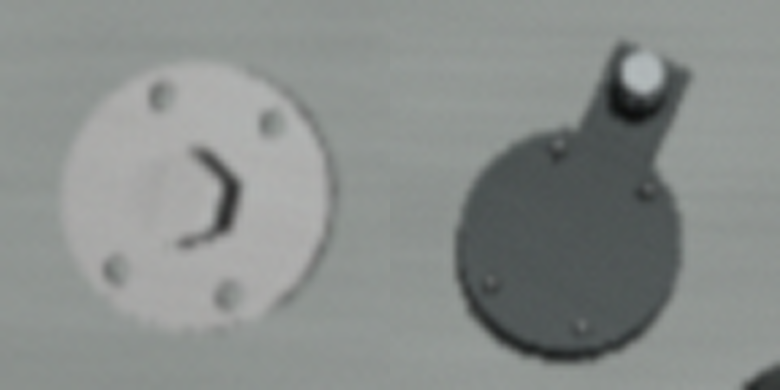

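View pics/z1.png

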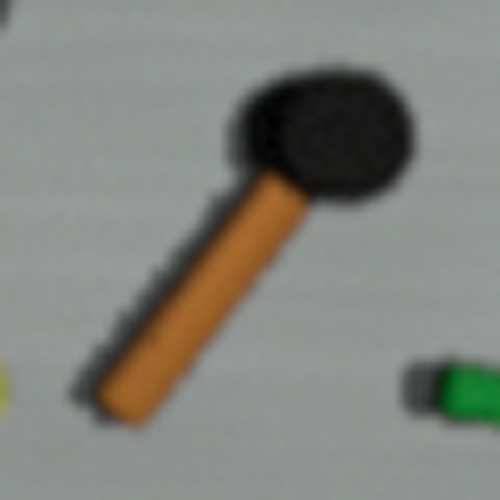

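```bash
cat >> h.py <<'E'
def yaw(s=None):
    s=s or telemetry.read_state();w,x,y,z=s['orientation']
    return np.arctan2(2*(x*y+w*z),w*w+x*x-y*y-z*z)
def plan(pos,psi,n=8,s=None):
    """rows to reach pos (TCP), yaw psi (mod pi handled by caller); synchronous n rows"""
    s=s or telemetry.read_state();p0=np.array(s['tool_pos']);a0=yaw(s)
    dpsi=(psi-a0+np.pi)%(2*np.pi)-np.pi
    d=(np.array(pos)-p0)/n
    rows=[]
    for i in range(n):
        a=a0+dpsi*i/n;c,sn=np.cos(a),np.sin(a)
        rows.append([100*(d[0]*c+d[1]*sn),100*(d[0]*sn-d[1]*c),-100*d[2],-dpsi/n])
    print('per row max shift cm',np.abs(np.array(rows)[:,:3]).max(),'turn',dpsi/n,'total turn',dpsi)
    print(', '.join('%.2f,%.2f,%.2f,%.3f'%tuple(r) for r in rows))
def st():
    s=telemetry.read_state();print('t %.2f'%s['clock'],'tcp',np.round(s['tool_pos'],4),'yaw %.4f'%yaw(s),'F',np.round(s['force'],1),'T',np.round(s['wrist_torque'],2),'w %.4f'%s['grip_width'],'q',np.round(s['joint_positions'],2));return s
E
python3 - <<'E'
import pickle
from h import *
np.set_printoptions(precision=4,suppress=True)
P=pickle.load(open('P0.pkl','rb'));p=P['top']
def un(pts,s,ox,oy): return [((a+.5)/s-.5+ox,(b+.5)/s-.5+oy) for a,b in pts]
F=np.array([atz(p,u,.01) for u in un([(162,96),(272,123),(117,270),(229,296)],6.5,183,199)])[:,:2]
H=np.array([atz(p,u,.096) for u in un([(168,148),(256,190),(101,283),(192,326)],390/72,284,134)])[:,:2]
for n,A in (('F',F),('H',H)):
    l=(A[0]+A[1]-A[2]-A[3])/2; w=(A[1]+A[3]-A[0]-A[2])/2
    print(n,A.mean(0),'len',np.linalg.norm(l),np.linalg.norm(w),'ownx yaw',np.arctan2(l[1],l[0]),'owny',np.arctan2(w[1],w[0]))
E
```

```text
F [0.4117 0.3226] len 0.09258490955736236 0.05953520212479374 ownx yaw -0.20801024094188755 owny -1.7812124469943993
H [ 0.5855 -0.0254] len 0.08991049029660647 0.058922909977067776 ownx yaw -0.42444350692568555 owny -1.9921533254110508
```

```bash
python3 -c "
from h import *
plan([.4117,.3226,.15],1.361)"
```

```text
per row max shift cm 4.137829611667485 turn 0.0013750593623544916 total turn 0.011000474898835932
-2.13,4.14,0.81,-0.001, -2.13,4.13,0.81,-0.001, -2.14,4.13,0.81,-0.001, -2.14,4.13,0.81,-0.001, -2.15,4.13,0.81,-0.001, -2.15,4.12,0.81,-0.001, -2.16,4.12,0.81,-0.001, -2.17,4.12,0.81,-0.001
```

Call:
apply_moves:
  series: [-2.13,4.14,0.81,-0.001,-2.13,4.13,0.81,-0.001,-2.14,4.13,0.81,-0.001,-2.14,4.13,0.81,-0.001,-2.15,4.13,0.81,-0.001,-2.15,4.12,0.81,-0.001,-2.16,4.12,0.81,-0.001,-2.17,4.12,0.81,-0.001]
  gripper: 1
  newtons: 40

```text
clock: 2.5
tool_pos: [0.4191, 0.3186, 0.1498]
orientation: [-0.001, 0.776, 0.631, 0.003]
force: [-0.2, 0.3, -0.5]
grip_width: 0.0918
```

```bash
python3 - <<'E'
from h import *
import pickle
st();p=read_camera('wrist');save(p,'w1');pickle.dump(p,open('w1.pkl','wb'));st()
plan([.4117,.3226,.15],1.361,2)
print(proj(p,[.4117,.3226,.01]), ray(p,[320,200]))
E
```

```text
t 2.50 tcp [0.4191 0.3186 0.1498] yaw 1.3648 F [-0.2  0.3 -0.5] T [ 0.03  0.02 -0.  ] w 0.0918 q [ 0.42  0.09  1.81  0.    1.24 -0.95]
t 2.55 tcp [0.4227 0.3148 0.1489] yaw 1.3615 F [ 1.7 -5.  -0.1] T [-0.13 -0.07  0.04] w 0.0918 q [ 0.41  0.09  1.81 -0.    1.24 -0.95]
per row max shift cm 0.6176049243688632 turn -0.00023576666668567725 total turn -0.0004715333333713545
0.27,-0.62,-0.06,0.000, 0.27,-0.62,-0.06,0.000
[[323.17450797 185.74699673]] (array([0.34707375, 0.33340803, 0.3196858 ]), array([ 0.2416735 , -0.05145284, -0.9690986 ]))
```

View pics/w1.png

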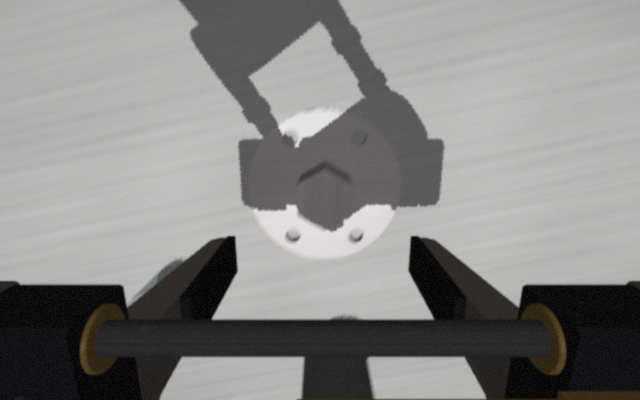

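```bash
python3 - <<'E'
from h import *
import pickle
p=pickle.load(open('w1.pkl','rb'))
im=p['pixels'][95:270,235:415,::-1]
im=np.clip(im.astype(float)*1.0,0,255).astype(np.uint8)
cv2.imwrite('pics/w1z.png',cv2.resize(im,None,fx=3.4,fy=3.4,interpolation=cv2.INTER_CUBIC))
st()
E
```

```text
t 2.55 tcp [0.4227 0.3148 0.1489] yaw 1.3615 F [ 1.7 -5.  -0.1] T [-0.13 -0.07  0.04] w 0.0918 q [ 0.41  0.09  1.81 -0.    1.24 -0.95]
```

View pics/w1z.png

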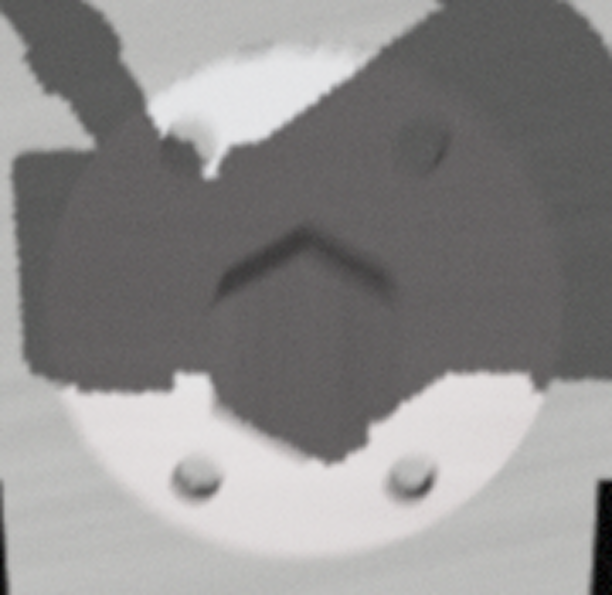

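```bash
cat >> h.py <<'E'
def pat(p,pts,z):
    A=np.array([atz(p,u,z) for u in pts])[:,:2]
    l=(A[0]+A[1]-A[2]-A[3])/2; w=(A[1]+A[3]-A[0]-A[2])/2
    print('ctr',A.mean(0),'len',np.linalg.norm(l),np.linalg.norm(w),'ownx yaw',np.arctan2(l[1],l[0]),'owny',np.arctan2(w[1],w[0]))
    return A
E
python3 - <<'E'
from h import *
import pickle
p=pickle.load(open('w1.pkl','rb'))
pts=[((a+.5)/3.4-.5+235,(b+.5)/3.4-.5+95) for a,b in [(188,147),(424,146),(197,475),(411,475)]]
pat(p,pts,.01)
plan([.4117,.3226,.06],1.361,3)
E
```

```text
ctr [0.4138416  0.32326797] len 0.09063963370184343 0.060705937454014335 ownx yaw 2.931086689265406 owny 1.3655405906543956
per row max shift cm 2.962269577077964 turn -0.0001571777777904515 total turn -0.0004715333333713545
0.18,-0.41,2.96,0.000, 0.18,-0.41,2.96,0.000, 0.18,-0.41,2.96,0.000
```

Call:
apply_moves:
  series: [0.15,-0.28,2.5,0,0.15,-0.28,2.5,0,0.15,-0.28,2.5,0,0.15,-0.28,1.2,0,0,0,0.4,0,0,0,0.2,0,0,0,0,0,0,0,0,0]

```text
clock: 3.55
tool_pos: [0.4174, 0.3235, 0.0566]
orientation: [0.002, 0.778, 0.628, 0.006]
force: [-0.7, -1.2, -0.2]
grip_width: 0.0919
```

```bash
python3 -c "
from h import *
st();plan([.4128,.323,.018],1.363,4)"
```

```text
t 3.55 tcp [0.4174 0.3235 0.0566] yaw 1.3572 F [-0.7 -1.2 -0.2] T [ 0.01  0.01 -0.01] w 0.0919 q [ 0.43  0.21  1.87 -0.    1.05 -0.93]
per row max shift cm 0.964360795655211 turn 0.0014604513591911505 total turn 0.005841805436764602
-0.04,-0.11,0.96,-0.001, -0.04,-0.11,0.96,-0.001, -0.04,-0.11,0.96,-0.001, -0.04,-0.11,0.96,-0.001
```

Call:
apply_moves:
  series: [-0.04,-0.12,0.96,-0.001,-0.04,-0.12,0.96,-0.001,-0.04,-0.11,0.9,-0.001,-0.04,-0.1,0.5,-0.001,0,0,0.2,0,0,0,0,0,0,0,0,0,0,0,0,0]

```text
clock: 4.55
tool_pos: [0.4131, 0.3231, 0.0192]
orientation: [0.002, 0.777, 0.629, 0.006]
force: [0.0, -0.1, 0.8]
grip_width: 0.092
```

```bash
cat >> h.py <<'E'
def tilt():
    w,x,y,z=telemetry.read_state()['orientation'];print('tool z',np.round([2*(x*z+w*y),2*(y*z-w*x),1-2*(x*x+y*y)],4))
E
python3 -c "
from h import *
st();tilt();plan([.4128,.323,.018],1.363,3)"
```

```text
t 4.55 tcp [0.4131 0.3231 0.0192] yaw 1.3613 F [ 0.  -0.1  0.8] T [0.04 0.01 0.  ] w 0.0920 q [ 0.43  0.27  1.89 -0.    0.97 -0.93]
tool z [ 0.0124  0.0048 -0.9999]
per row max shift cm 0.040257356183811405 turn 0.0005691325407933453 total turn 0.0017073976223800358
-0.01,-0.01,0.04,-0.001, -0.01,-0.01,0.04,-0.001, -0.01,-0.01,0.04,-0.001
```

Call:
apply_moves:
  series: [0,0,0,0,0,0,0,0,0,0,0,0,0,0,0,0,0,0,0,0,0,0,0,0,0,0,0,0,0,0,0,0]
  gripper: -1
  newtons: 50

```text
clock: 5.55
tool_pos: [0.4135, 0.3233, 0.0197]
orientation: [0.002, 0.777, 0.629, 0.007]
force: [0.4, -0.7, 0.1]
grip_width: 0.0436
```

```bash
python3 -c "
from h import *
st();tilt();s=telemetry.read_state();print(np.array(s['tool_pos']));plan([.413,.323,.2],1.363,8);"
```

```text
t 5.55 tcp [0.4135 0.3233 0.0197] yaw 1.3614 F [ 0.4 -0.7  0.1] T [-0.23 -0.02 -0.02] w 0.0436 q [ 0.43  0.27  1.89 -0.    0.97 -0.93]
tool z [ 0.0133  0.005  -0.9999]
[0.4135139  0.32330957 0.01973792]
per row max shift cm 2.2532760612864546 turn 0.00019906959273330305 total turn 0.0015925567418664244
-0.01,-0.01,-2.25,-0.000, -0.01,-0.01,-2.25,-0.000, -0.01,-0.01,-2.25,-0.000, -0.01,-0.01,-2.25,-0.000, -0.01,-0.01,-2.25,-0.000, -0.01,-0.01,-2.25,-0.000, -0.01,-0.01,-2.25,-0.000, -0.01,-0.01,-2.25,-0.000
```

Call:
apply_moves:
  series: [0,0,-1,0,0,0,-2.5,0,0,0,-3,0,0,0,-3,0,0,0,-3,0,0,0,-1.5,0,0,0,-0.5,0,0,0,0,0]

```text
clock: 6.55
tool_pos: [0.406, 0.32, 0.1642]
orientation: [0.0, 0.777, 0.629, -0.0]
force: [-0.7, -0.7, -5.2]
grip_width: 0.0433
```

```bash
python3 -c "
from h import *
import pickle
st();tilt();p=read_camera('wrist');save(p,'w2');pickle.dump(p,open('w2.pkl','wb'))
p=read_camera('side');save(p,'s2')
plan([.58,-.02,.18],1.148,12)"
```

```text
t 6.55 tcp [0.406  0.32   0.1642] yaw 1.3610 F [-0.7 -0.7 -5.2] T [ 0.01 -0.03  0.01] w 0.0433 q [ 0.43  0.05  1.81 -0.    1.28 -0.93]
tool z [-0.e+00 -5.e-04 -1.e+00]
per row max shift cm 2.467119658154698 turn -0.017750211102899465 total turn -0.21300253323479357
-2.47,2.01,-0.14,0.018, -2.43,2.05,-0.14,0.018, -2.39,2.10,-0.14,0.018, -2.36,2.14,-0.14,0.018, -2.32,2.18,-0.14,0.018, -2.28,2.22,-0.14,0.018, -2.24,2.26,-0.14,0.018, -2.20,2.30,-0.14,0.018, -2.16,2.34,-0.14,0.018, -2.12,2.38,-0.14,0.018, -2.07,2.42,-0.14,0.018, -2.03,2.45,-0.14,0.018
```

View pics/w2.png

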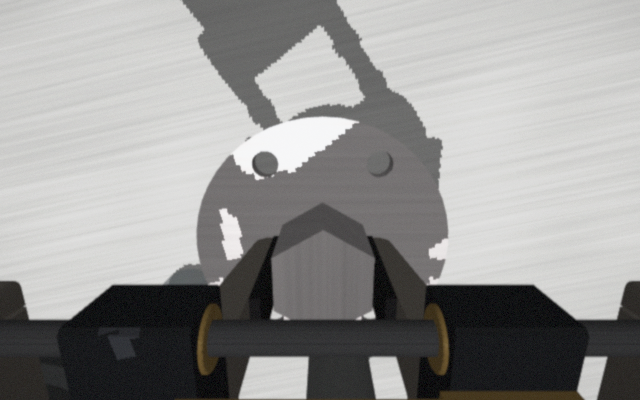

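View pics/s2.png

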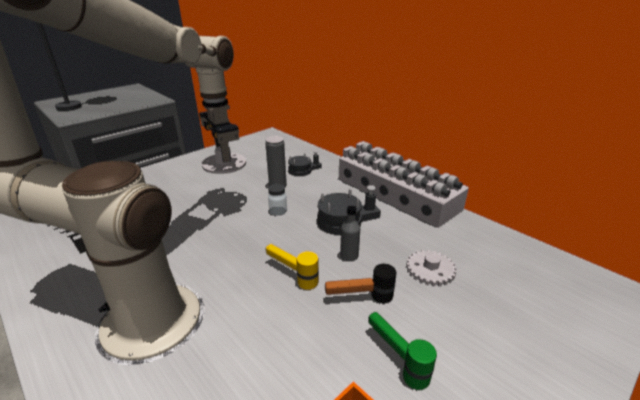

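```bash
python3 - <<'E'
from h import *
import pickle
p=pickle.load(open('w2.pkl','rb'))
im=p['pixels'][100:320,180:460,::-1]
cv2.imwrite('pics/w2z.png',cv2.resize(im,None,fx=2.8,fy=2.8,interpolation=cv2.INTER_CUBIC))
T=np.array([.406,.32,.1642]);a=1.361
c,s=np.cos(a),np.sin(a)
def tool(X): d=np.array(X)-T; return np.round([d[0]*c+d[1]*s,d[0]*s-d[1]*c,-d[2]],4)
for u in [(265,164),(380,163)]: print(tool(atz(p,u,T[2]-.0097)))
for u in [(196.5,222),(449,222),(323,117)]: print('rim',tool(atz(p,u,T[2]-.0097)))
# nose front corner top
print('nose',tool(atz(p,(322,203),T[2]-.0197+.054)))
print(proj(p,T+[0,0,0]))
E
```

```text
[-0.0292 -0.0472  0.0097]
[ 0.031  -0.0477  0.0097]
rim [-0.068  -0.0154  0.0097]
rim [ 0.0702 -0.0154  0.0097]
rim [ 0.0012 -0.0711  0.0097]
nose [ 0.0007 -0.0376 -0.0343]
[[320.74555285 255.13740703]]
```

View pics/w2z.png

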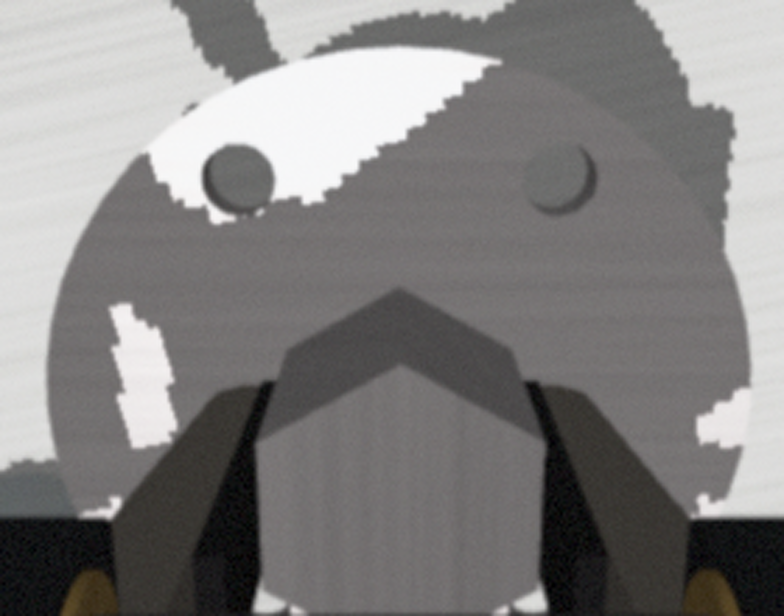

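```bash
python3 -c "
from h import *
plan([.631,-.046,.185],1.148,12)"
```

```text
per row max shift cm 2.9276111852305773 turn -0.017750211102899465 total turn -0.21300253323479357
-2.59,2.47,-0.18,0.018, -2.55,2.52,-0.18,0.018, -2.50,2.56,-0.18,0.018, -2.46,2.61,-0.18,0.018, -2.41,2.65,-0.18,0.018, -2.36,2.69,-0.18,0.018, -2.31,2.73,-0.18,0.018, -2.26,2.77,-0.18,0.018, -2.21,2.81,-0.18,0.018, -2.16,2.85,-0.18,0.018, -2.11,2.89,-0.18,0.018, -2.06,2.93,-0.18,0.018
```

Call:
apply_moves:
  series: [-2.0,1.5,-0.2,0.018,-2.6,2.5,-0.2,0.018,-2.5,2.6,-0.2,0.018,-2.5,2.6,-0.2,0.018,-2.5,2.6,-0.2,0.018,-2.4,2.7,-0.2,0.018,-2.3,2.7,-0.2,0.018,-2.3,2.7,-0.2,0.018]

```text
clock: 7.65
tool_pos: [0.5427, 0.0754, 0.1688]
orientation: [-0.004, 0.821, 0.572, -0.008]
force: [0.6, 0.9, -4.8]
grip_width: 0.0437
```

```bash
python3 -c "
from h import *
st();tilt();plan([.631,-.046,.185],1.148,5)"
```

```text
t 7.65 tcp [0.5427 0.0754 0.1688] yaw 1.2169 F [ 0.6  0.9 -4.8] T [-0.06 -0.04  0.05] w 0.0437 q [-0.08  0.14  1.71 -0.    1.31 -1.3 ]
tool z [-0.0187 -0.0025 -0.9998]
per row max shift cm 2.5855047944555105 turn -0.01378054609038486 total turn -0.0689027304519243
-1.67,2.50,-0.32,0.014, -1.63,2.52,-0.32,0.014, -1.60,2.54,-0.32,0.014, -1.56,2.56,-0.32,0.014, -1.53,2.59,-0.32,0.014
```

Call:
apply_moves:
  series: [-1.7,2.5,-0.4,0.014,-1.7,2.5,-0.4,0.014,-1.6,2.5,-0.3,0.014,-1.5,2.3,-0.2,0.014,-0.6,1.0,0,0.01,-0.2,0.3,0,0,0,0,0,0,0,0,0,0]

```text
clock: 8.65
tool_pos: [0.6168, -0.0369, 0.171]
orientation: [-0.01, 0.84, 0.542, -0.014]
force: [0.6, -0.3, -5.5]
grip_width: 0.044
```

```bash
python3 -c "
from h import *
import pickle
s=st();tilt();p=read_camera('wrist');save(p,'w3');pickle.dump((s,p),open('w3.pkl','wb'))
im=p['pixels'][0:200,180:460,::-1]
cv2.imwrite('pics/w3z.png',cv2.resize(im,None,fx=2.8,fy=2.8,interpolation=cv2.INTER_CUBIC))
"
```

```text
t 8.65 tcp [ 0.6168 -0.0369  0.171 ] yaw 1.1468 F [ 0.6 -0.3 -5.5] T [-0.04 -0.04 -0.03] w 0.0440 q [-0.25  0.33  1.48 -0.01  1.36 -1.4 ]
tool z [-0.0341  0.0019 -0.9994]
```

View pics/w3.png

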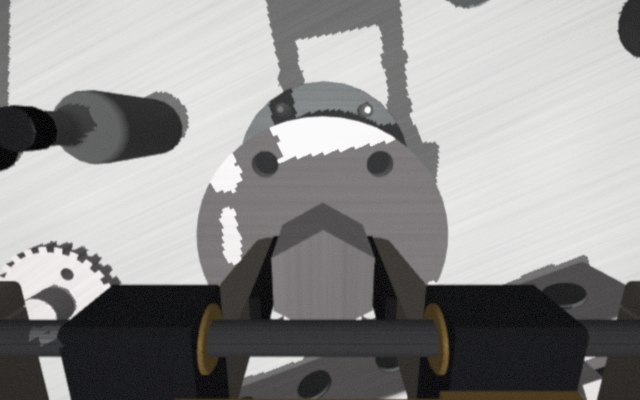

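View pics/w3z.png

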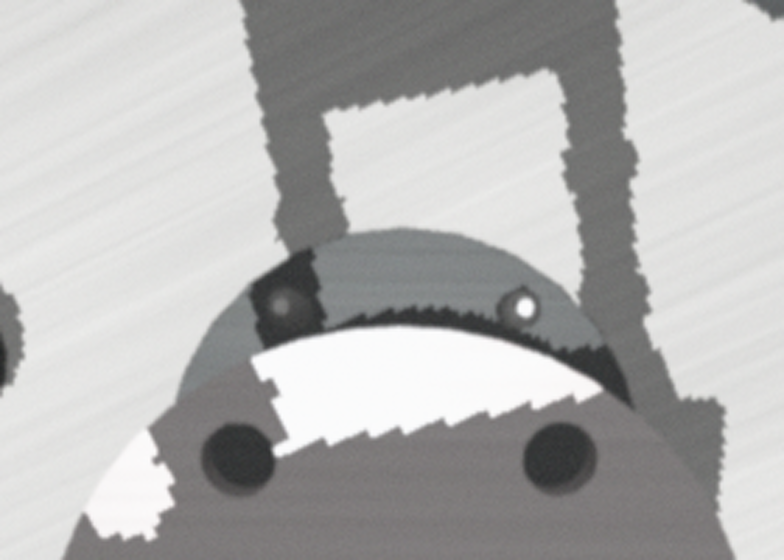

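```bash
python3 -c "
from h import *
import pickle
s,p=pickle.load(open('w3.pkl','rb'))
z=lambda a,b:((a+.5)/2.8-.5+180,(b+.5)/2.8-.5)
L=atz(p,z(281,305),.098);R=atz(p,z(525,308),.098)
print(L,R,np.linalg.norm(L-R))
# hub rim near point
print('rim',atz(p,z(403,228),.07))
d=R-L;a=np.arctan2(d[1],d[0]);m=(L+R)/2;print('owny yaw',a)
n=np.array([np.sin(a),-np.cos(a)])
print('hub ctr',m[:2]+.046*n)
# flange holes now, in image
w,x,y,zz=s['orientation']
from scipy.spatial.transform import Rotation as Ro
Rm=Ro.from_quat([x,y,zz,w]).as_matrix();T=np.array(s['tool_pos'])
o=None
for u in [(238,458),(560,458)]:
    o,dd=ray(p,z(*u)); ot=Rm.T@(o-T);dt=Rm.T@dd; print('hole tool',ot+dt*(.0097-ot[2])/dt[2])
print('cam in tool',ot)
"
```

```text
[ 0.53323529 -0.03137672  0.098     ] [0.55853346 0.02288205 0.098     ] 0.05986661777928162
rim [0.52617565 0.00440556 0.07      ]
owny yaw 1.134511046364183
hub ctr [ 0.58757544 -0.02368582]
hole tool [-0.02956938 -0.04775559  0.0097    ]
hole tool [ 0.03061025 -0.0477564   0.0097    ]
cam in tool [ 0.00055326 -0.07319897 -0.17007039]
```

```bash
python3 -c "
from h import *
st();plan([.589,-.0252,.137],1.140,4)"
```

```text
t 8.70 tcp [ 0.6168 -0.0369  0.171 ] yaw 1.1468 F [ 0.4 -0.5 -4.2] T [-0.06 -0.11 -0.  ] w 0.0437 q [-0.25  0.33  1.48 -0.01  1.36 -1.4 ]
per row max shift cm 0.8510213659005915 turn -0.0016986249313373225 total turn -0.00679449972534929
-0.02,-0.75,0.85,0.002, -0.02,-0.75,0.85,0.002, -0.02,-0.75,0.85,0.002, -0.02,-0.75,0.85,0.002
```

Call:
apply_moves:
  series: [0,-0.75,0.8,0.002,0,-0.75,0.8,0.002,0,-0.75,0.8,0.002,0,-0.6,0.7,0.002,0,-0.3,0.3,0,0,-0.1,0.1,0,0,0,0,0,0,0,0,0]

```text
clock: 9.7
tool_pos: [0.5833, -0.0213, 0.1349]
orientation: [-0.01, 0.842, 0.539, -0.014]
force: [-0.1, -0.5, -4.6]
grip_width: 0.0436
```

```bash
python3 -c "
from h import *
import pickle
s=st();tilt();p=read_camera('wrist');save(p,'w4');pickle.dump((s,p),open('w4.pkl','wb'))
im=p['pixels'][90:230,180:460,::-1]
cv2.imwrite('pics/w4z.png',cv2.resize(im,None,fx=2.8,fy=2.8,interpolation=cv2.INTER_CUBIC))
plan([.589,-.0252,.135],1.140,4)
"
```

```text
t 9.70 tcp [ 0.5833 -0.0213  0.1349] yaw 1.1396 F [-0.1 -0.5 -4.6] T [-0.01 -0.03 -0.03] w 0.0436 q [-0.24  0.28  1.62 -0.01  1.28 -1.38]
tool z [-0.034   0.002  -0.9994]
per row max shift cm 0.17029739430923874 turn 0.00010478717573003671 total turn 0.00041914870292014683
-0.03,0.17,-0.00,-0.000, -0.03,0.17,-0.00,-0.000, -0.03,0.17,-0.00,-0.000, -0.03,0.17,-0.00,-0.000
```

View pics/w4z.png

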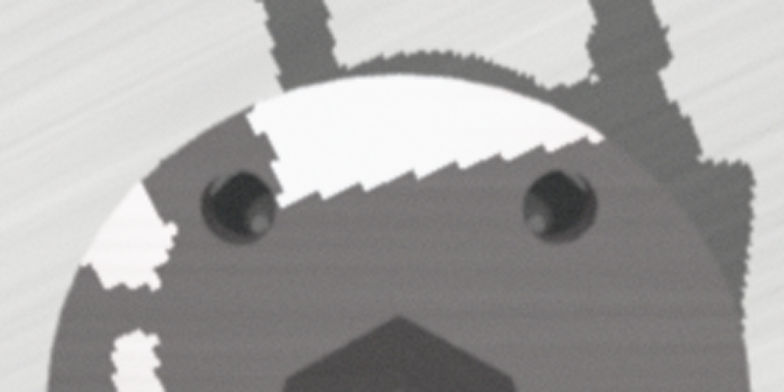

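```bash
python3 -c "
from h import *
import pickle
from scipy.spatial.transform import Rotation as Ro
s,p=pickle.load(open('w4.pkl','rb'))
z=lambda a,b:((a+.5)/2.8-.5+180,(b+.5)/2.8-.5+90)
L=atz(p,z(259,220),.098);R=atz(p,z(537,222),.098)
print(L,R,np.linalg.norm(L-R))
d=R-L;a=np.arctan2(d[1],d[0]);m=(L+R)/2;print('owny yaw',a)
n=np.array([np.sin(a),-np.cos(a)]);print('hub ctr',m[:2]+.046*n)
w,x,y,zz=s['orientation'];Rm=Ro.from_quat([x,y,zz,w]).as_matrix();T=np.array(s['tool_pos'])
H=[]
for u in [(238,208),(560,208)]:
    o,dd=ray(p,z(*u)); ot=Rm.T@(o-T);dt=Rm.T@dd; h=ot+dt*(.0097-ot[2])/dt[2];H.append(Rm@h+T)
    print('hole tool',h,'world',H[-1], 'bottom', Rm@(h+[0,0,.01])+T)
H=np.array(H);print('move needed (stud-holebottom)',(L+R)/2-H.mean(0)-Rm[:,2]*.01, 'holeyaw',np.arctan2(*(H[1]-H[0])[[1,0]]))
"
```

```text
[ 0.53254179 -0.03140937  0.098     ] [0.5581085  0.02334504 0.098     ] 0.060429318838677415
owny yaw 1.1339494621488906
hub ctr [ 0.58700529 -0.02349405]
hole tool [-0.02958123 -0.04741994  0.0097    ] world [ 0.52754234 -0.02829449  0.12704445] bottom [ 0.52720229 -0.02827466  0.11705025]
hole tool [ 0.03062691 -0.04742396  0.0097    ] world [0.55270372 0.0263989  0.12629691] bottom [0.55236367 0.02641874 0.11630271]
move needed (stud-holebottom) [ 0.00554216 -0.0031042  -0.01867648] holeyaw 1.1396210737346943
```

Call:
apply_moves:
  series: [0,0.15,0,0.002,-0.02,0.2,0.2,0.002,-0.02,0.2,0.4,0,0,0.08,0.4,0,0,0,0.3,0,0,0,0.1,0,0,0,0,0,0,0,0,0]

```text
clock: 10.75
tool_pos: [0.589, -0.0247, 0.1196]
orientation: [-0.01, 0.843, 0.537, -0.014]
force: [0.5, -0.2, -4.4]
grip_width: 0.0439
```

```bash
python3 -c "
from h import *
import pickle
s=st();tilt();p=read_camera('wrist');save(p,'w5');pickle.dump((s,p),open('w5.pkl','wb'))
im=p['pixels'][90:230,180:460,::-1]
cv2.imwrite('pics/w5z.png',cv2.resize(im,None,fx=2.8,fy=2.8,interpolation=cv2.INTER_CUBIC))
"
```

```text
t 10.75 tcp [ 0.589  -0.0247  0.1196] yaw 1.1351 F [ 0.5 -0.2 -4.4] T [ 0.06 -0.06  0.04] w 0.0439 q [-0.24  0.31  1.61 -0.01  1.25 -1.38]
tool z [-0.0339  0.0019 -0.9994]
```

View pics/w5z.png

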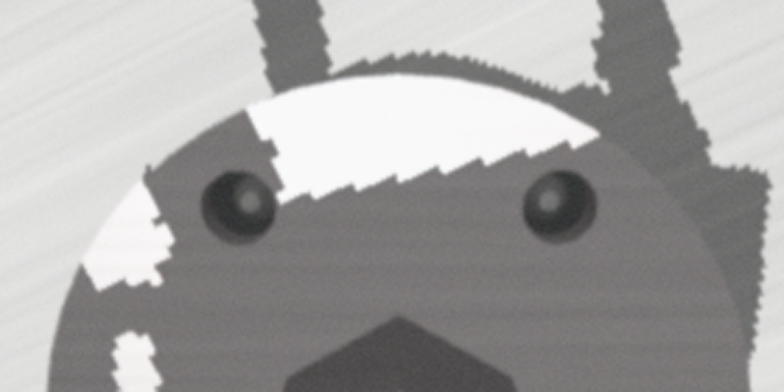

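```bash
cat > al.py <<'E'
from h import *
import pickle
from scipy.spatial.transform import Rotation as Ro
def al(f,tips,holes,sc,ox,oy):
    s,p=pickle.load(open(f,'rb'))
    z=lambda a:((a[0]+.5)/sc-.5+ox,(a[1]+.5)/sc-.5+oy)
    L=atz(p,z(tips[0]),.098);R=atz(p,z(tips[1]),.098)
    w,x,y,zz=s['orientation'];Rm=Ro.from_quat([x,y,zz,w]).as_matrix();T=np.array(s['tool_pos'])
    H=[]
    for u in holes:
        o,dd=ray(p,z(u)); ot=Rm.T@(o-T);dt=Rm.T@dd; h=ot+dt*(.0097-ot[2])/dt[2];H.append(Rm@(h+[0,0,.01])+T)
    H=np.array(H);d=(L+R)/2-H.mean(0)
    print('sep',np.linalg.norm(L-R),'move world',d,'tool',Rm.T@d,'studyaw',np.arctan2(*(R-L)[[1,0]]),'holeyaw',np.arctan2(*(H[1]-H[0])[[1,0]]))
E
python3 -c "
from al import *
al('w5.pkl',[(249,201),(551,201)],[(238,208),(560,208)],2.8,180,90)"
```

```text
sep 0.06057389445123748 move world [ 4.10090395e-04 -8.57353752e-05 -3.42197219e-03] tool [0.00013835 0.00051573 0.00340592] studyaw 1.1364508976028973 holeyaw 1.1351354031628318
```

Call:
apply_moves:
  series: [0.01,0.03,0.4,0,0,0.03,0.5,0,0,0.02,0.5,0,0,0.02,0.5,0,0,0.01,0.4,0,0,0.01,0.2,0,0,0,0.1,0,0,0,0,0]

```text
clock: 11.8
tool_pos: [0.5897, -0.0251, 0.0928]
orientation: [-0.01, 0.843, 0.537, -0.013]
force: [0.3, -0.5, -3.8]
grip_width: 0.0438
```

```bash
python3 -c "
from h import *
import pickle
s=st();tilt();p=read_camera('wrist');save(p,'w6');pickle.dump((s,p),open('w6.pkl','wb'))
im=p['pixels'][90:230,180:460,::-1]
cv2.imwrite('pics/w6z.png',cv2.resize(im,None,fx=2.8,fy=2.8,interpolation=cv2.INTER_CUBIC))
"
```

```text
t 11.80 tcp [ 0.5897 -0.0251  0.0928] yaw 1.1352 F [ 0.3 -0.5 -3.8] T [ 0.04 -0.01  0.  ] w 0.0438 q [-0.24  0.34  1.63 -0.01  1.2  -1.38]
tool z [-0.0328  0.0017 -0.9995]
```

View pics/w6z.png

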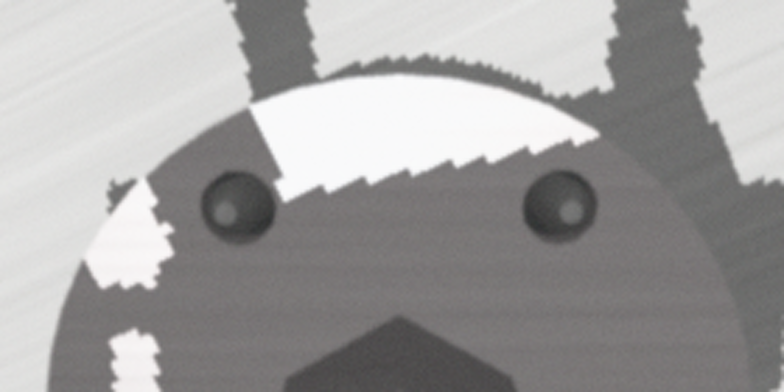

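Call:
apply_moves:
  series: [0,0.01,0.15,0,0,0,0.15,0,0,0,0.1,0,0,0,0.1,0,0,0,0.1,0,0,0,0.1,0,0,0,0,0,0,0,0,0]

```text
clock: 12.85
tool_pos: [0.5911, -0.0255, 0.0922]
orientation: [-0.008, 0.843, 0.538, -0.012]
force: [-2.9, 0.5, 2.1]
grip_width: 0.0434
```

```bash
python3 -c "
from h import *
s=st();tilt()"
```

```text
t 12.85 tcp [ 0.5911 -0.0255  0.0922] yaw 1.1362 F [-2.9  0.5  2.1] T [0.1  0.22 0.09] w 0.0434 q [-0.24  0.34  1.63 -0.01  1.2  -1.38]
tool z [-2.970e-02  3.000e-04 -9.996e-01]
```

Call:
apply_moves:
  series: [0,0,0,0,0,0,0,0,0,0,0,0,0,0,0,0,0,0,0,0,0,0,0,0,0,0,0,0,0,0,0,0]
  gripper: 1

```text
clock: 13.85
tool_pos: [0.5925, -0.0259, 0.0921]
orientation: [-0.007, 0.843, 0.538, -0.011]
force: [-0.2, -0.0, 0.3]
grip_width: 0.0922
```

```bash
python3 -c "
from h import *
import pickle
s=st();tilt();p=read_camera('wrist');save(p,'w7');pickle.dump((s,p),open('w7.pkl','wb'))
p=read_camera('side');q=cv2.resize(np.ascontiguousarray(p['pixels'][130:270,250:450,::-1]),None,fx=3.5,fy=3.5,interpolation=cv2.INTER_CUBIC);cv2.imwrite('pics/s7.png',q)
"
```

```text
t 13.85 tcp [ 0.5925 -0.0259  0.0921] yaw 1.1357 F [-0.2 -0.   0.3] T [-0.    0.04 -0.03] w 0.0922 q [-0.24  0.34  1.63 -0.01  1.19 -1.38]
tool z [-2.650e-02 -4.000e-04 -9.996e-01]
```

View pics/w7.png

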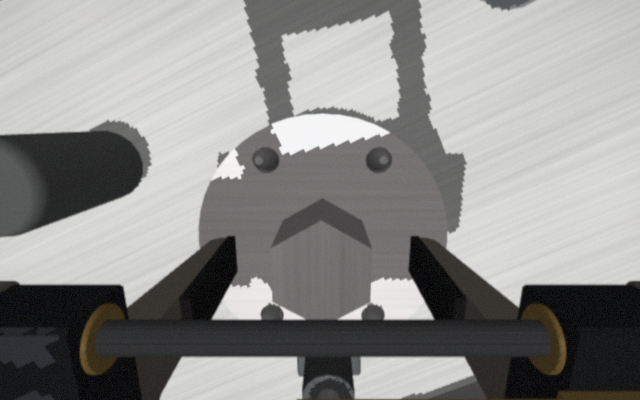

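View pics/s7.png

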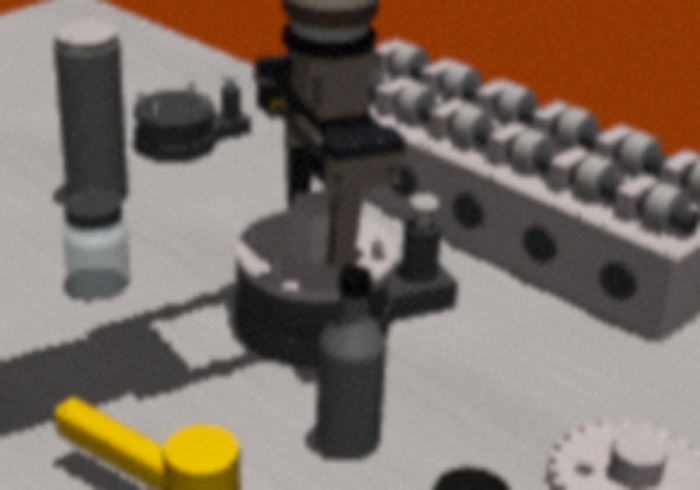

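Call:
apply_moves:
  series: [0,0,-1,0,0,0,-2.0,0,0,0,-2.5,0,0,0,-2.5,0,0,0,-1.5,0,0,-0.5,-0.5,0,0,-1,0,0.01,0,-1.5,0,0.01]

```text
clock: 14.95
tool_pos: [0.5665, -0.0126, 0.1971]
orientation: [-0.007, 0.849, 0.529, -0.012]
force: [1.4, 0.4, 0.8]
grip_width: 0.0918
```

```bash
python3 -c "
from h import *
import pickle
s=st();tilt();
p=read_camera('top');im=np.ascontiguousarray(p['pixels'][:,:,::-1]);pickle.dump(p,open('t8.pkl','wb'))
cv2.imwrite('pics/t8.png',np.hstack([cv2.resize(im[134:206,284:356],(390,390),interpolation=cv2.INTER_CUBIC),cv2.resize(im[210:270,365:425],(390,390),interpolation=cv2.INTER_CUBIC)]))
z=lambda a,b:((a+.5)/(500/60)-.5+365,(b+.5)/(500/60)-.5+210)
h=atz(p,z(345,138),.084);e=atz(p,z(122,408),.056);n=atz(p,z(285,190),.056);print(h,e,n,np.arctan2(*(h-e)[[1,0]]),np.arctan2(*(n-e)[[1,0]]),np.linalg.norm((h-e)[:2]))
plan([.436,-.305,.2],.914,10)
"
```

```text
t 14.95 tcp [ 0.5665 -0.0126  0.1971] yaw 1.1140 F [1.4 0.4 0.8] T [ 0.02  0.02 -0.01] w 0.0918 q [-0.23  0.17  1.62 -0.01  1.38 -1.34]
tool z [-2.760e-02 -1.000e-04 -9.996e-01]
[ 0.43532515 -0.31736153  0.084     ] [ 0.3275634  -0.23655736  0.056     ] [ 0.41440583 -0.29999529  0.056     ] -0.6433993099082917 -0.6309004048109031 0.1346918981254458
per row max shift cm 3.203315204682996 turn -0.020056293313422867 total turn -0.20056293313422868
-3.20,0.14,-0.03,0.020, -3.20,0.20,-0.03,0.020, -3.20,0.26,-0.03,0.020, -3.19,0.33,-0.03,0.020, -3.18,0.39,-0.03,0.020, -3.17,0.46,-0.03,0.020, -3.16,0.52,-0.03,0.020, -3.15,0.58,-0.03,0.020, -3.14,0.65,-0.03,0.020, -3.13,0.71,-0.03,0.020
```

View pics/t8.png

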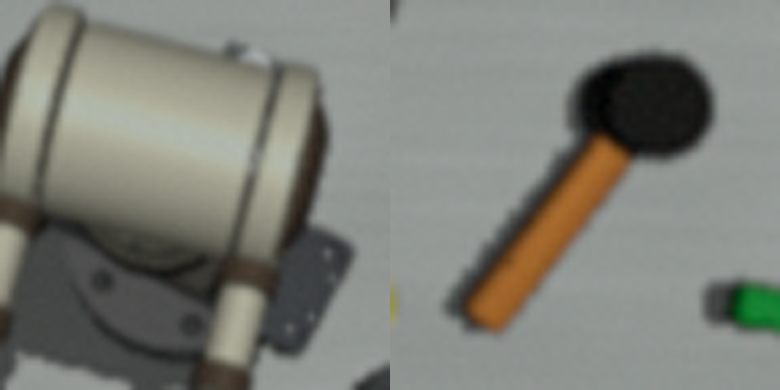

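Call:
apply_moves:
  series: [-2.0,0.1,0,0.02,-3.2,0.2,0,0.02,-3.2,0.3,0,0.02,-3.2,0.3,0,0.02,-3.2,0.4,0,0.02,-3.2,0.5,0,0.02,-3.2,0.5,0,0.02,-3.2,0.6,0,0.02]

```text
clock: 16.0
tool_pos: [0.4559, -0.2483, 0.1951]
orientation: [-0.009, 0.891, 0.454, -0.017]
force: [0.4, -0.0, 0.5]
grip_width: 0.0922
```

```bash
python3 -c "
from h import *
st();tilt();plan([.436,-.316,.15],.935,5)"
```

```text
t 16.00 tcp [ 0.4559 -0.2483  0.1951] yaw 0.9439 F [ 0.4 -0.   0.5] T [-0.01  0.01 -0.01] w 0.0922 q [-0.72  0.06  1.75 -0.02  1.37 -1.65]
tool z [-0.0377  0.0011 -0.9993]
per row max shift cm 1.3302673145472275 turn -0.001771817123133701 total turn -0.008859085615668505
-1.33,0.47,0.90,0.002, -1.33,0.47,0.90,0.002, -1.33,0.48,0.90,0.002, -1.33,0.48,0.90,0.002, -1.33,0.48,0.90,0.002
```

Call:
apply_moves:
  series: [-1.3,0.5,0.6,0.001,-1.2,0.5,0.8,0.002,-1.2,0.5,0.8,0.002,-1.2,0.5,0.8,0.001,-0.8,0.3,0.5,0.001,-0.2,0.1,0.2,0,0,0,0,0,0,0,0,0]

```text
clock: 17.0
tool_pos: [0.4367, -0.3137, 0.1542]
orientation: [-0.011, 0.893, 0.45, -0.017]
force: [-0.3, -0.0, 1.0]
grip_width: 0.0919
```

```bash
python3 -c "
from h import *
import pickle
s=st();tilt();p=read_camera('wrist');save(p,'w9');pickle.dump((s,p),open('w9.pkl','wb'))
p=read_camera('top');save(p,'t9');pickle.dump(p,open('t9.pkl','wb'))"
```

```text
t 17.00 tcp [ 0.4367 -0.3137  0.1542] yaw 0.9345 F [-0.3 -0.   1. ] T [ 0.06  0.01 -0.02] w 0.0919 q [-0.83  0.15  1.74 -0.03  1.29 -1.76]
tool z [-0.0396  0.004  -0.9992]
```

View pics/w9.png

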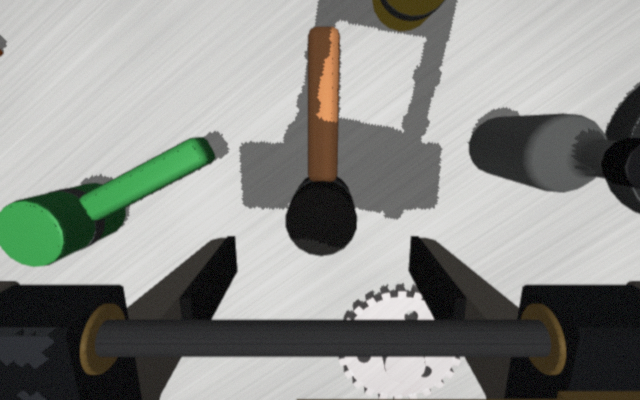

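View pics/t9.png

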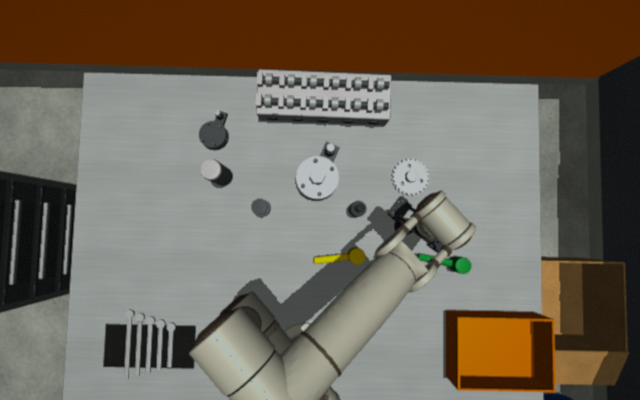

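```bash
python3 -c "
from h import *
import pickle
p=pickle.load(open('t9.pkl','rb'));im=np.ascontiguousarray(p['pixels'][:,:,::-1])
cv2.imwrite('pics/t9z.png',cv2.resize(im[134:206,284:356],(700,700)[:2] and (590,590),interpolation=cv2.INTER_CUBIC))
s,p=pickle.load(open('w9.pkl','rb'))
im=np.clip(p['pixels'][150:290,250:400,::-1].astype(float)*3,0,255).astype(np.uint8)
cv2.imwrite('pics/w9z.png',cv2.resize(im,None,fx=4,fy=4,interpolation=cv2.INTER_CUBIC))
"
```

```text
(no output)
```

View pics/t9z.png

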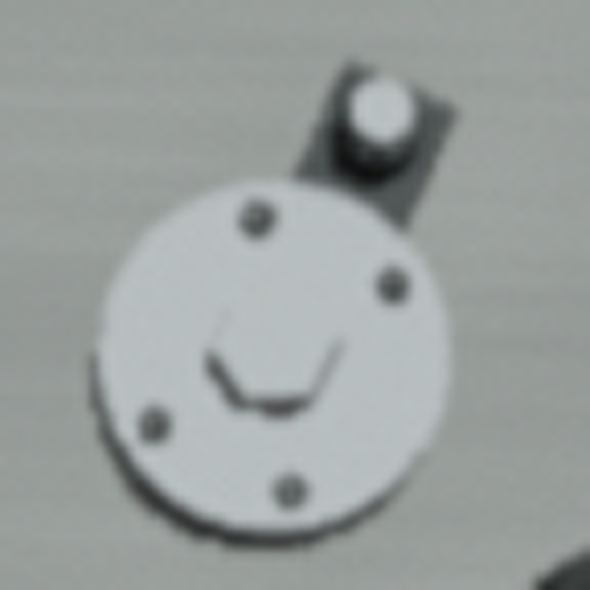

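View pics/w9z.png

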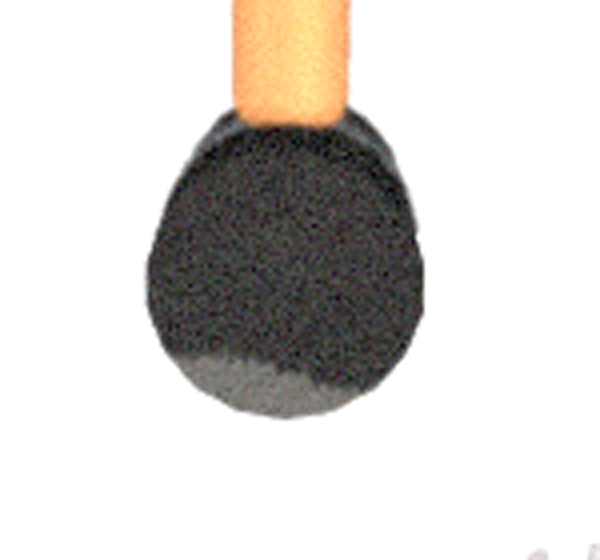

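```bash
python3 -c "
from h import *
import pickle
s,p=pickle.load(open('w9.pkl','rb'))
h=atz(p,(250+285/4,150+283/4),.084);print('head',h, 'dia',np.linalg.norm(atz(p,(250+147/4,221),.084)-atz(p,(250+423/4,221),.084)))
e=atz(p,(324,27),.056);print('end',e,'ang',np.arctan2(*(h-e)[[1,0]]),np.linalg.norm((h-e)[:2]))
n=atz(p,(250+291/4,150+125/4),.056);print('handle ang',np.arctan2(*(n-e)[[1,0]]))
p=pickle.load(open('t9.pkl','rb'))
k=590/72
print('pin',atz(p,((383+.5)/k-.5+284,(112+.5)/k-.5+134),.106))
A=pat(p,[((a+.5)/k-.5+284,(b+.5)/k-.5+134) for a,b in [(257,218),(393,286),(155,425),(290,492)]],.09)
plan([h[0],h[1],.047],.935,6)
"
```

```text
head [ 0.43589984 -0.3154021   0.084     ] dia 0.05043534872105683
end [ 0.32647748 -0.23279896  0.056     ] ang -0.6466308976785654 0.13710044320436499
handle ang -0.6440007759341714
pin [ 0.68246089 -0.06681333  0.106     ]
ctr [ 0.58748984 -0.02634116] len 0.09146155451584365 0.05979101178881332 ownx yaw -0.4348618076129386 owny -2.011110007395903
per row max shift cm 1.7884312141628187 turn 6.737317787079237e-05 total turn 0.0004042390672247542
-0.03,0.01,1.79,-0.000, -0.03,0.01,1.79,-0.000, -0.03,0.01,1.79,-0.000, -0.03,0.01,1.79,-0.000, -0.03,0.01,1.79,-0.000, -0.03,0.01,1.79,-0.000
```

Call:
apply_moves:
  series: [0.01,0.06,1.2,0.001,0.01,0.06,1.8,0.001,0.01,0.06,1.8,0.001,0.01,0.06,1.8,0.001,0.01,0.06,1.8,0.001,0.01,0.06,1.0,0.001,0,0.02,0.4,0,0,0,0,0]
  newtons: 60

```text
clock: 18.1
tool_pos: [0.4345, -0.3125, 0.0466]
orientation: [-0.013, 0.894, 0.448, -0.017]
force: [-0.7, -0.6, 0.1]
grip_width: 0.0918
```

```bash
python3 -c "
from h import *
st();tilt();plan([.436,-.3155,.047],.927,2)"
```

```text
t 18.10 tcp [ 0.4345 -0.3125  0.0466] yaw 0.9290 F [-0.7 -0.6  0.1] T [-0.04 -0.05  0.  ] w 0.0918 q [-0.83  0.28  1.81 -0.03  1.08 -1.75]
tool z [-0.0431  0.008  -0.999 ]
per row max shift cm 0.14961495042717737 turn -0.0009971722251127524 total turn -0.0019943444502255048
-0.07,0.15,-0.02,0.001, -0.07,0.15,-0.02,0.001
```

Call:
apply_moves:
  series: [-0.06,0.14,0,0,-0.04,0.1,0,0,0,0,0,0,0,0,0,0,0,0,0,0,0,0,0,0,0,0,0,0,0,0,0,0]
  gripper: -1
  newtons: 60

```text
clock: 19.1
tool_pos: [0.437, -0.3163, 0.0485]
orientation: [-0.011, 0.894, 0.448, -0.017]
force: [-0.2, 0.2, 0.3]
grip_width: 0.0532
```

```bash
python3 -c "
from h import *
st();tilt()"
```

```text
t 19.10 tcp [ 0.437  -0.3163  0.0485] yaw 0.9291 F [-0.2  0.2  0.3] T [-0.01 -0.03  0.02] w 0.0532 q [-0.83  0.29  1.8  -0.03  1.09 -1.75]
tool z [-0.0405  0.0047 -0.9992]
```

Call:
apply_moves:
  series: [0,0,-1,0,0,0,-2.5,0,0,0,-3,0,0,0,-3.5,0,0,0,-3.5,0,0,0,-3,0,0,0,-1.5,0,0,0,-0.3,0]

```text
clock: 20.1
tool_pos: [0.4423, -0.314, 0.2344]
orientation: [-0.016, 0.894, 0.448, -0.018]
force: [0.4, 0.1, -3.9]
grip_width: 0.0531
```

```bash
python3 -c "
from h import *
st();tilt();p=read_camera('wrist');save(p,'w10');p=read_camera('side');save(p,'s10');plan([.6825,-.067,.24],-.27,15)"
```

```text
t 20.10 tcp [ 0.4423 -0.314   0.2344] yaw 0.9293 F [ 0.4  0.1 -3.9] T [-0.12 -0.09  0.03] w 0.0531 q [-0.82  0.1   1.62 -0.03  1.46 -1.75]
tool z [-0.0469  0.0128 -0.9988]
per row max shift cm 2.295869976280139 turn -0.07995575614574557 total turn -1.1993363421861836
2.28,0.30,-0.04,0.080, 2.29,0.12,-0.04,0.080, 2.30,-0.07,-0.04,0.080, 2.28,-0.25,-0.04,0.080, 2.26,-0.43,-0.04,0.080, 2.21,-0.61,-0.04,0.080, 2.16,-0.78,-0.04,0.080, 2.09,-0.95,-0.04,0.080, 2.01,-1.12,-0.04,0.080, 1.91,-1.27,-0.04,0.080, 1.80,-1.42,-0.04,0.080, 1.68,-1.56,-0.04,0.080, 1.55,-1.69,-0.04,0.080, 1.41,-1.81,-0.04,0.080, 1.26,-1.92,-0.04,0.080
```

View pics/s10.png

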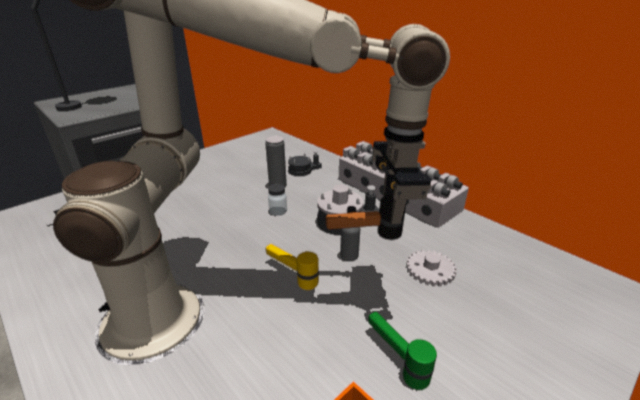

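View pics/w10.png

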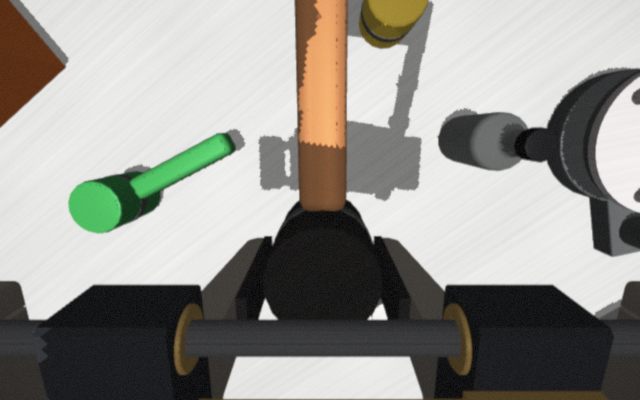

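Call:
apply_moves:
  series: [1.5,0.3,0,0.08,2.3,0.1,0,0.08,2.3,-0.1,0,0.08,2.3,-0.25,0,0.08,2.3,-0.4,0,0.08,2.2,-0.6,0,0.08,2.2,-0.8,0,0.08,2.1,-0.95,0,0.08]

```text
clock: 21.2
tool_pos: [0.5637, -0.182, 0.2125]
orientation: [-0.019, 0.991, 0.132, -0.033]
force: [0.1, -0.4, -3.5]
grip_width: 0.0533
```

```bash
python3 -c "
from h import *
st();tilt();plan([.6825,-.067,.235],-.27,7)"
```

```text
t 21.20 tcp [ 0.5637 -0.182   0.2125] yaw 0.2656 F [ 0.1 -0.4 -3.5] T [-0.21 -0.1  -0.07] w 0.0533 q [-0.51  0.27  1.48 -0.01  1.47 -0.77]
tool z [-0.0699  0.0294 -0.9971]
per row max shift cm 2.068708551307151 turn -0.07651096323316997 total turn -0.5355767426321898
2.07,-1.14,-0.32,0.077, 1.98,-1.30,-0.32,0.077, 1.87,-1.44,-0.32,0.077, 1.76,-1.58,-0.32,0.077, 1.63,-1.71,-0.32,0.077, 1.49,-1.83,-0.32,0.077, 1.35,-1.94,-0.32,0.077
```

Call:
apply_moves:
  series: [1.2,-0.7,-0.6,0.055,1.2,-0.8,-0.6,0.055,1.2,-0.8,-0.6,0.055,1.1,-0.9,-0.6,0.055,1.1,-0.9,-0.5,0.055,1.0,-1.0,-0.4,0.055,1.0,-1.0,-0.3,0.055,1.0,-1.0,-0.2,0.055]

```text
clock: 22.2
tool_pos: [0.6453, -0.1002, 0.228]
orientation: [-0.015, 0.994, -0.095, -0.051]
force: [-0.3, 0.6, -4.3]
grip_width: 0.0534
```

```bash
python3 -c "
from h import *
st();tilt();plan([.6825,-.067,.225],-.27,6)"
```

```text
t 22.20 tcp [ 0.6453 -0.1002  0.228 ] yaw -0.1892 F [-0.3  0.6 -4.3] T [-0.11  0.01 -0.02] w 0.0534 q [-0.34  0.44  1.23  0.01  1.58 -0.15]
tool z [-0.0984  0.0404 -0.9943]
per row max shift cm 0.6928153392071504 turn -0.013470036809256477 total turn -0.08082022085553886
0.50,-0.66,0.05,0.013, 0.50,-0.67,0.05,0.013, 0.49,-0.67,0.05,0.013, 0.48,-0.68,0.05,0.013, 0.47,-0.69,0.05,0.013, 0.46,-0.69,0.05,0.013
```

Call:
apply_moves:
  series: [0.5,-0.6,0.1,0.01,0.6,-0.7,0.3,0.01,0.6,-0.7,0.4,0.01,0.6,-0.7,0.4,0.01,0.5,-0.5,0.4,0.01,0.2,-0.2,0.3,0,0.1,-0.1,0.2,0,0,0,0,0]

```text
clock: 23.2
tool_pos: [0.6808, -0.0697, 0.1978]
orientation: [-0.014, 0.991, -0.12, -0.055]
force: [0.6, -0.1, -3.0]
grip_width: 0.0534
```

```bash
python3 -c "
from h import *
import pickle
s=st();tilt();p=read_camera('wrist');save(p,'w11');pickle.dump((s,p),open('w11.pkl','wb'))
p=read_camera('side');cv2.imwrite('pics/s11.png',cv2.resize(np.ascontiguousarray(p['pixels'][100:280,250:470,::-1]),None,fx=3.2,fy=3.2,interpolation=cv2.INTER_CUBIC))"
```

```text
t 23.20 tcp [ 0.6808 -0.0697  0.1978] yaw -0.2403 F [ 0.6 -0.1 -3. ] T [-0.2  -0.08  0.  ] w 0.0534 q [-0.28  0.55  1.15  0.01  1.56 -0.04]
tool z [-0.1063  0.042  -0.9934]
```

View pics/s11.png

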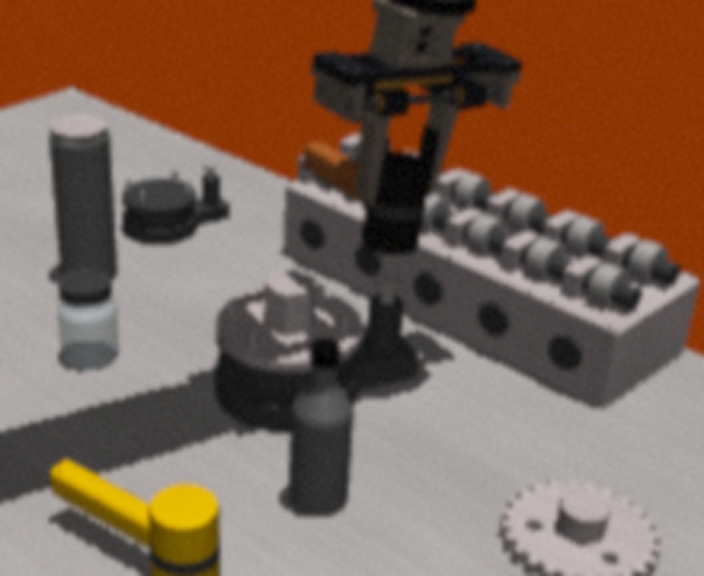

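View pics/w11.png

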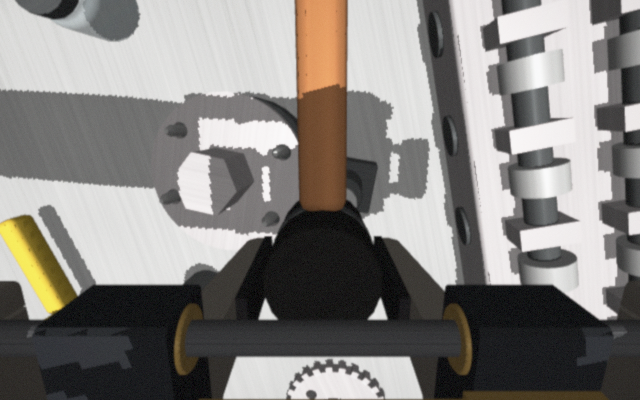

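Call:
apply_moves:
  series: [0.15,-0.02,0.3,0,0.15,-0.02,0.5,0,0.15,-0.02,0.6,0,0.15,-0.02,0.6,0,0.1,-0.02,0.5,0,0.05,-0.01,0.3,0,0,0,0.1,0,0,0,0,0]

```text
clock: 24.3
tool_pos: [0.6854, -0.0695, 0.1663]
orientation: [-0.014, 0.991, -0.12, -0.055]
force: [-0.6, 1.1, -3.2]
grip_width: 0.0536
```

```bash
python3 -c "
from h import *
import pickle
s=st();tilt()
p=read_camera('side');cv2.imwrite('pics/s12.png',cv2.resize(np.ascontiguousarray(p['pixels'][130:250,300:440,::-1]),None,fx=5,fy=5,interpolation=cv2.INTER_CUBIC))
X=s['tool_pos'];print(proj(p,[[.6825,-.067,.106],[.6825,-.067,.09]]))"
```

```text
t 24.30 tcp [ 0.6854 -0.0695  0.1663] yaw -0.2409 F [-0.6  1.1 -3.2] T [-0.19 -0.03  0.01] w 0.0536 q [-0.28  0.58  1.16  0.01  1.51 -0.04]
tool z [-0.106   0.0418 -0.9935]
[[370.56401656 187.30512324]
 [370.22480917 191.78629615]]
```

View pics/s12.png

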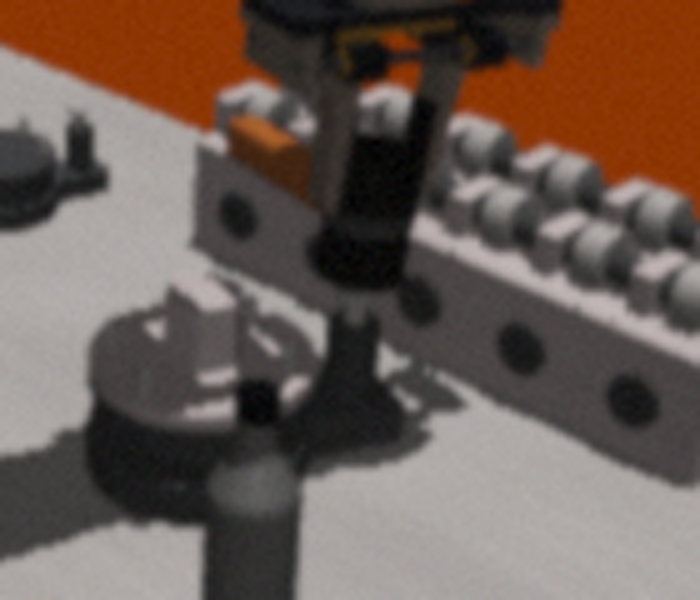

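Call:
apply_moves:
  series: [0.04,0,0.3,0,0.04,0,0.4,0,0.04,0,0.4,0,0.04,0,0.4,0,0.04,0,0.4,0,0.04,0,0.4,0,0,0,0.3,0,0,0,0.3,0]

```text
clock: 25.35
tool_pos: [0.686, -0.0695, 0.1409]
orientation: [-0.014, 0.991, -0.12, -0.053]
force: [-2.5, -0.3, 4.7]
grip_width: 0.0534
```

```bash
python3 -c "
from h import *
s=st();tilt()
p=read_camera('side');cv2.imwrite('pics/s13.png',cv2.resize(np.ascontiguousarray(p['pixels'][130:250,300:440,::-1]),None,fx=5,fy=5,interpolation=cv2.INTER_CUBIC))"
```

```text
t 25.35 tcp [ 0.686  -0.0695  0.1409] yaw -0.2409 F [-2.5 -0.3  4.7] T [-0.12  0.6   0.01] w 0.0534 q [-0.28  0.59  1.19  0.01  1.47 -0.04]
tool z [-0.1014  0.04   -0.994 ]
```

View pics/s13.png

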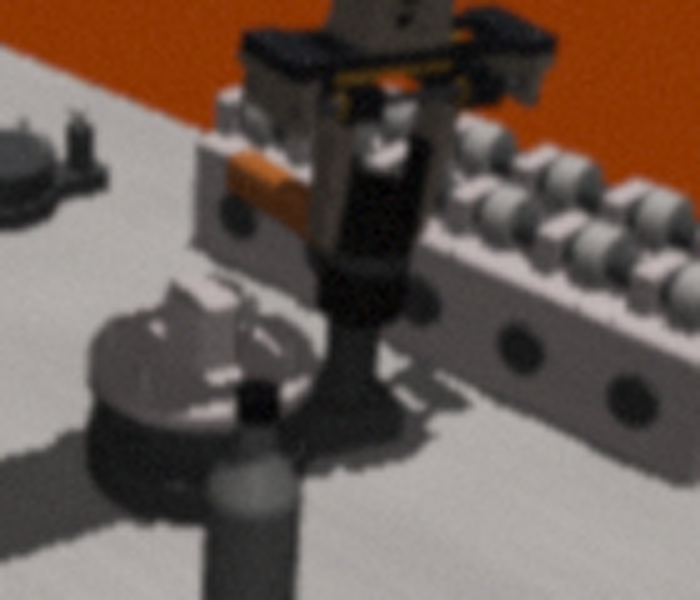

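Call:
apply_moves:
  series: [0,0,0.3,0,0,0,0.3,0,0,0,0.3,0,0,0,0.3,0,0,0,0.3,0,0,0,0.3,0,0,0,0.3,0,0,0,0.3,0]

```text
clock: 26.4
tool_pos: [0.6856, -0.0694, 0.1391]
orientation: [-0.012, 0.992, -0.12, -0.049]
force: [-5.6, 0.6, 15.0]
grip_width: 0.0535
```

```bash
python3 -c "
from h import *
s=st();tilt()
p=read_camera('side');cv2.imwrite('pics/s14.png',cv2.resize(np.ascontiguousarray(p['pixels'][130:250,300:440,::-1]),None,fx=5,fy=5,interpolation=cv2.INTER_CUBIC))"
```

```text
t 26.40 tcp [ 0.6856 -0.0694  0.1391] yaw -0.2395 F [-5.6  0.6 15. ] T [0.22 1.73 0.06] w 0.0535 q [-0.28  0.59  1.2   0.01  1.45 -0.04]
tool z [-0.094   0.0361 -0.9949]
```

View pics/s14.png

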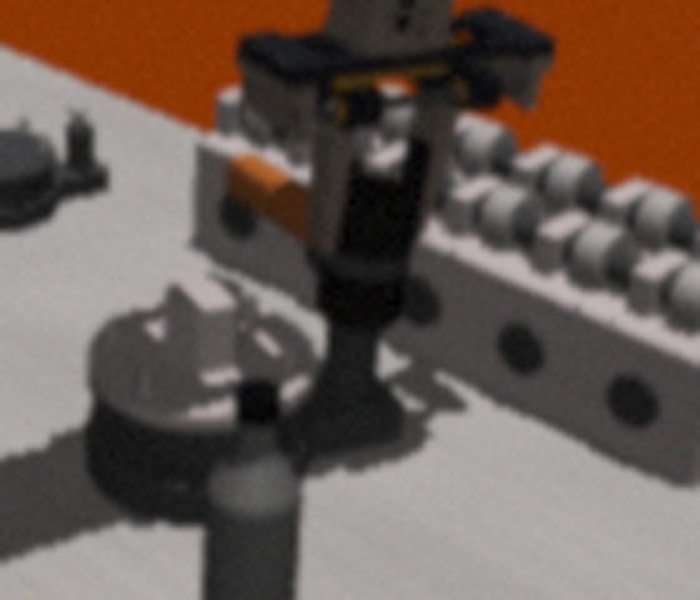

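Call:
apply_moves:
  series: [0,0,-0.6,0,0,0,-1.5,0,-0.1,0,-2,0,-0.2,0,-2,0,-0.2,0,-2,0,-0.2,0,-1.5,0,-0.2,0,-0.6,0,-0.5,0.4,-0.1,-0.01]

```text
clock: 27.45
tool_pos: [0.6808, -0.0736, 0.2466]
orientation: [-0.013, 0.992, -0.114, -0.049]
force: [-0.2, 0.3, -3.3]
grip_width: 0.0532
```

```bash
python3 -c "
from h import *
st();tilt()
p=read_camera('side');cv2.imwrite('pics/s15.png',cv2.resize(np.ascontiguousarray(p['pixels'][130:250,300:440,::-1]),None,fx=5,fy=5,interpolation=cv2.INTER_CUBIC))
plan([.437,-.316,.235],.929,14)"
```

```text
t 27.45 tcp [ 0.6808 -0.0736  0.2466] yaw -0.2286 F [-0.2  0.3 -3.3] T [-0.18  0.05 -0.01] w 0.0532 q [-0.29  0.51  1.09  0.01  1.63 -0.06]
tool z [-0.0945  0.0367 -0.9949]
per row max shift cm 2.449074402555449 turn 0.08269516271217446 total turn 1.1577322779704424
-1.30,2.08,0.08,-0.083, -1.47,1.96,0.08,-0.083, -1.62,1.83,0.08,-0.083, -1.77,1.69,0.08,-0.083, -1.90,1.54,0.08,-0.083, -2.02,1.38,0.08,-0.083, -2.13,1.21,0.08,-0.083, -2.22,1.03,0.08,-0.083, -2.30,0.84,0.08,-0.083, -2.36,0.65,0.08,-0.083, -2.41,0.45,0.08,-0.083, -2.44,0.25,0.08,-0.083, -2.45,0.05,0.08,-0.083, -2.44,-0.16,0.08,-0.083
```

View pics/s15.png

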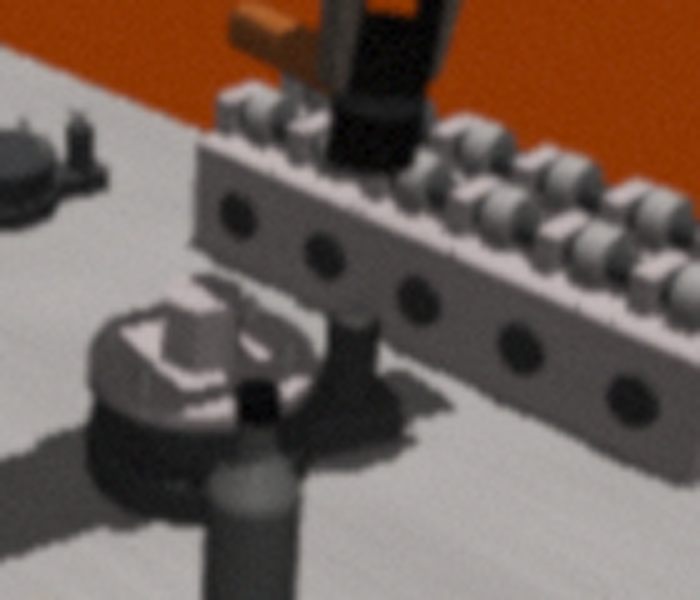

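Call:
apply_moves:
  series: [-1.0,1.4,0,-0.083,-1.4,2.0,0.1,-0.083,-1.6,1.8,0.1,-0.083,-1.8,1.7,0.1,-0.083,-1.9,1.5,0.1,-0.083,-2.0,1.4,0.1,-0.083,-2.1,1.2,0.1,-0.083,-2.2,1.0,0.1,-0.083]

```text
clock: 28.5
tool_pos: [0.5392, -0.2089, 0.2399]
orientation: [-0.033, 0.972, 0.227, -0.047]
force: [0.9, -0.8, -4.4]
grip_width: 0.0532
```

```bash
python3 -c "
from h import *
st();tilt()
plan([.437,-.316,.2],.929,7)"
```

```text
t 28.50 tcp [ 0.5392 -0.2089  0.2399] yaw 0.4624 F [ 0.9 -0.8 -4.4] T [-0.2  -0.13  0.01] w 0.0532 q [-0.57  0.25  1.45 -0.02  1.56 -1.02]
tool z [-0.1071  0.0419 -0.9934]
per row max shift cm 2.1138974492456626 turn 0.06665667521016745 total turn 0.4665967264711721
-1.99,0.72,0.57,-0.067, -2.03,0.58,0.57,-0.067, -2.07,0.45,0.57,-0.067, -2.09,0.31,0.57,-0.067, -2.11,0.17,0.57,-0.067, -2.11,0.03,0.57,-0.067, -2.11,-0.11,0.57,-0.067
```

Call:
apply_moves:
  series: [-2.0,0.7,0,-0.067,-2.0,0.6,0,-0.067,-2.0,0.5,0,-0.067,-2.0,0.3,0.1,-0.067,-2.0,0.2,0.3,-0.067,-1.6,0,0.5,-0.067,-0.8,0,0.5,-0.04,-0.3,0,0.4,0]

```text
clock: 29.5
tool_pos: [0.4406, -0.3053, 0.2211]
orientation: [-0.047, 0.896, 0.44, -0.04]
force: [0.0, 0.1, -4.1]
grip_width: 0.0531
```

```bash
python3 -c "
from h import *
st();tilt()
plan([.437,-.316,.07],.929,8)"
```

```text
t 29.50 tcp [ 0.4406 -0.3053  0.2211] yaw 0.9156 F [ 0.   0.1 -4.1] T [-0.09 -0.18  0.01] w 0.0531 q [-0.8   0.16  1.59 -0.05  1.51 -1.71]
tool z [-0.1137  0.0493 -0.9923]
per row max shift cm 1.8892396693917919 turn 0.001671311838368883 total turn 0.013370494706951064
-0.13,0.05,1.89,-0.002, -0.13,0.05,1.89,-0.002, -0.13,0.05,1.89,-0.002, -0.13,0.05,1.89,-0.002, -0.13,0.04,1.89,-0.002, -0.13,0.04,1.89,-0.002, -0.13,0.04,1.89,-0.002, -0.13,0.04,1.89,-0.002
```

Call:
apply_moves:
  series: [-0.08,0.25,1.2,0,-0.08,0.25,2.0,0,-0.08,0.25,2.2,0,-0.08,0.25,2.2,0,-0.08,0.25,2.2,0,-0.08,0.25,2.0,0,-0.08,0.25,1.4,0,0,0.1,0.6,0]

```text
clock: 30.5
tool_pos: [0.4362, -0.3106, 0.0723]
orientation: [-0.049, 0.896, 0.44, -0.04]
force: [-0.5, 0.2, -2.9]
grip_width: 0.0531
```

```bash
python3 -c "
from h import *
st();tilt()
p=read_camera('side');cv2.imwrite('pics/s16.png',cv2.resize(np.ascontiguousarray(p['pixels'][200:360,290:470,::-1]),None,fx=4,fy=3.7,interpolation=cv2.INTER_CUBIC))"
```

```text
t 30.50 tcp [ 0.4362 -0.3106  0.0723] yaw 0.9143 F [-0.5  0.2 -2.9] T [-0.14 -0.11 -0.01] w 0.0531 q [-0.82  0.31  1.72 -0.05  1.23 -1.71]
tool z [-0.1151  0.0531 -0.9919]
```

View pics/s16.png

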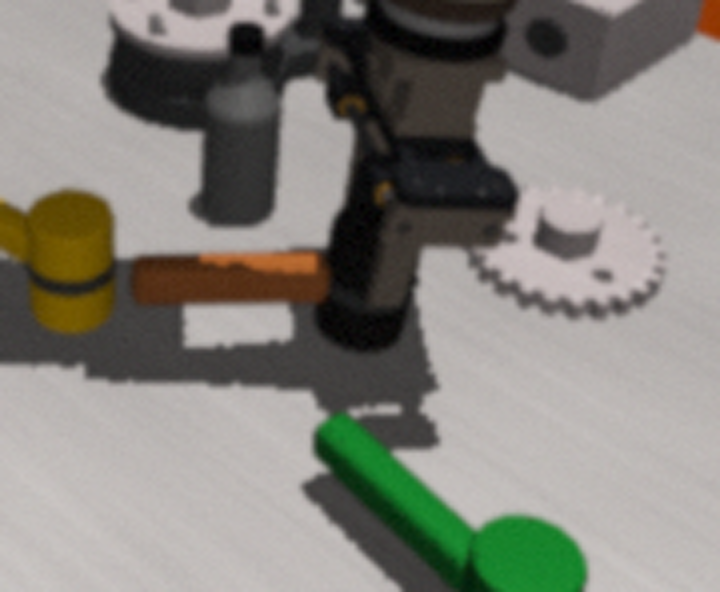

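Call:
apply_moves:
  series: [0,0.05,0.5,0,0,0.05,0.5,0,0,0.05,0.4,0,0,0.03,0.4,0,0,0.02,0.3,0,0,0,0.2,0,0,0,0.1,0,0,0,0,0]

```text
clock: 31.55
tool_pos: [0.4367, -0.3121, 0.0503]
orientation: [-0.047, 0.896, 0.44, -0.039]
force: [-0.6, -0.3, -3.8]
grip_width: 0.0533
```

```bash
python3 -c "
from h import *
st();tilt()"
```

```text
t 31.55 tcp [ 0.4367 -0.3121  0.0503] yaw 0.9142 F [-0.6 -0.3 -3.8] T [-0.13 -0.12  0.01] w 0.0533 q [-0.82  0.35  1.73 -0.05  1.18 -1.71]
tool z [-0.1121  0.0499 -0.9924]
```

Call:
apply_moves:
  series: [0,0.02,0.15,0,0,0.01,0.15,0,0,0,0.15,0,0,0,0.1,0,0,0,0.1,0,0,0,0,0,0,0,0,0,0,0,0,0]

```text
clock: 32.55
tool_pos: [0.4369, -0.3123, 0.0501]
orientation: [-0.047, 0.896, 0.44, -0.04]
force: [-0.9, 1.2, 1.4]
grip_width: 0.053
```

```bash
python3 -c "
from h import *
st();tilt()"
```

```text
t 32.55 tcp [ 0.4369 -0.3123  0.0501] yaw 0.9149 F [-0.9  1.2  1.4] T [0.18 0.11 0.02] w 0.0530 q [-0.82  0.35  1.72 -0.05  1.18 -1.71]
tool z [-0.113   0.0501 -0.9923]
```

Call:
apply_moves:
  series: [0,0,0,0,0,0,0,0,0,0,0,0,0,0,0,0,0,0,0,0,0,0,0,0,0,0,0,0,0,0,0,0]
  gripper: 1

```text
clock: 33.55
tool_pos: [0.4377, -0.3133, 0.0503]
orientation: [-0.046, 0.896, 0.44, -0.039]
force: [0.4, 0.3, 0.4]
grip_width: 0.092
```

```bash
python3 -c "
from h import *
st();p=read_camera('wrist');save(p,'w17')"
```

```text
t 33.55 tcp [ 0.4377 -0.3133  0.0503] yaw 0.9147 F [0.4 0.3 0.4] T [-0.02  0.   -0.02] w 0.0920 q [-0.82  0.35  1.72 -0.05  1.18 -1.71]
```

View pics/w17.png

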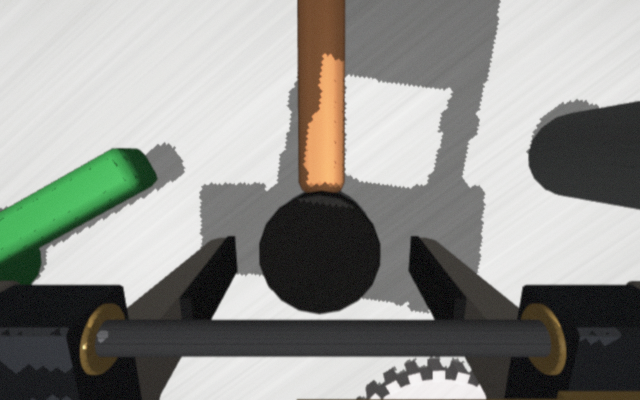

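Released; the head at wrist (320,250) stands between the open fingers. I'll retract straight up.

Call:
apply_moves:
  series: [0,0,-1,0,0,0,-2,0,0,0,-2.5,0,0,0,-2.5,0,0,0,-2.5,0,0,0,-2.5,0,0,0,-1.5,0,0,0,-0.5,0]

```text
clock: 34.6
tool_pos: [0.4553, -0.3209, 0.2079]
orientation: [-0.045, 0.896, 0.44, -0.039]
force: [-0.1, -0.6, -0.9]
grip_width: 0.0919
```

```bash
python3 -c "
from h import *
import pickle
st();p=read_camera('wrist');save(p,'w18')
P=read_camera('top');save(P,'t18');im=np.ascontiguousarray(P['pixels'][:,:,::-1])
cv2.imwrite('pics/t18z.png',cv2.resize(im[134:206,284:356],(590,590),interpolation=cv2.INTER_CUBIC))
S=read_camera('side');save(S,'s18')
k=590/72;pickle.dump(P,open('t18.pkl','wb'))"
```

```text
t 34.60 tcp [ 0.4553 -0.3209  0.2079] yaw 0.9148 F [-0.1 -0.6 -0.9] T [-0.07 -0.09  0.05] w 0.0919 q [-0.8   0.21  1.55 -0.05  1.49 -1.71]
```

View pics/w18.png

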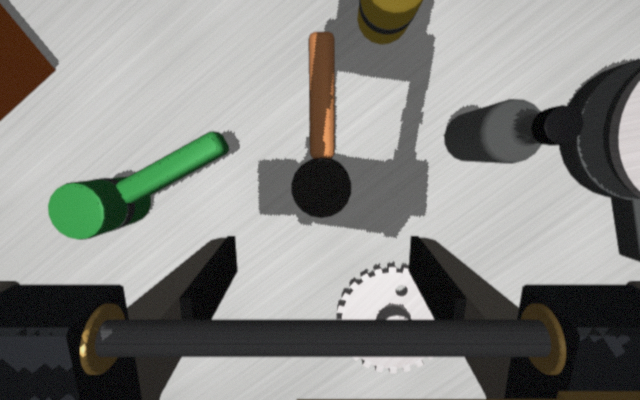

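View pics/t18z.png

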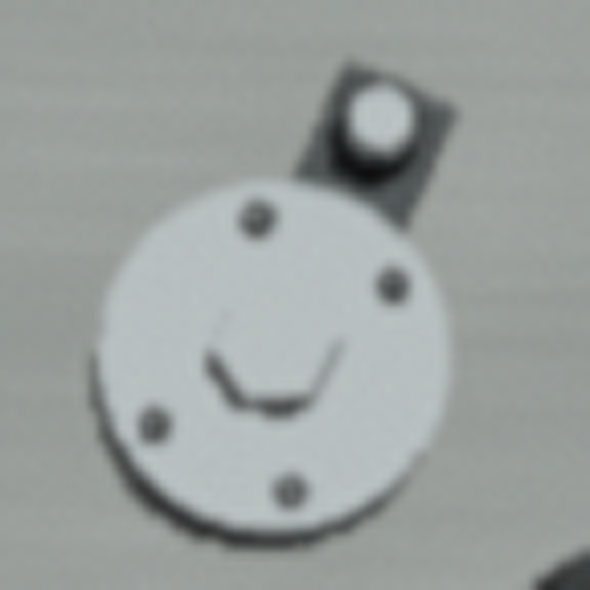

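View pics/s18.png

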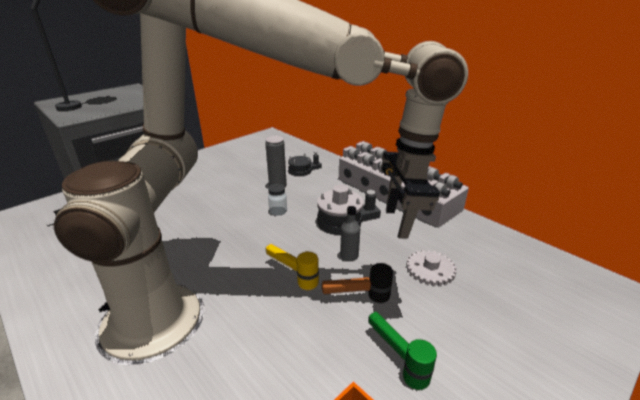

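View pics/t18.png

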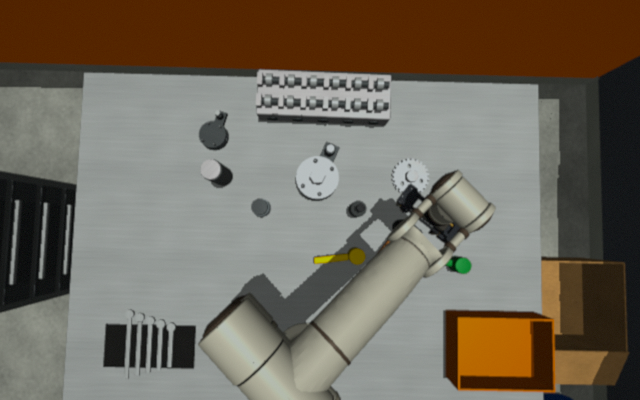

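```bash
python3 -c "
from h import *
import pickle
P=pickle.load(open('t18.pkl','rb'));k=590/72
for z in (.106,.093,.09): print(z,((proj(P,[.6825,-.067,z])-[284,134]+.5)*k-.5).round(1))
S=pickle.load(open('P0.pkl','rb'))['side']
for z in (.106,.093,.09): print(z,proj(S,[.6825,-.067,z]).round(1))
p=read_camera('side');a=S['pixels'][170:230,340:400,::-1];b=p['pixels'][170:230,340:400,::-1]
cv2.imwrite('pics/cmp.png',cv2.resize(np.hstack([a,b]),None,fx=6.5,fy=6.5,interpolation=cv2.INTER_CUBIC))"
```

```text
0.106 [[383.5 111.9]]
0.093 [[382.2 118.1]]
0.09 [[381.9 119.5]]
0.106 [[370.6 187.3]]
0.093 [[370.3 191. ]]
0.09 [[370.2 191.8]]
```

View pics/cmp.png

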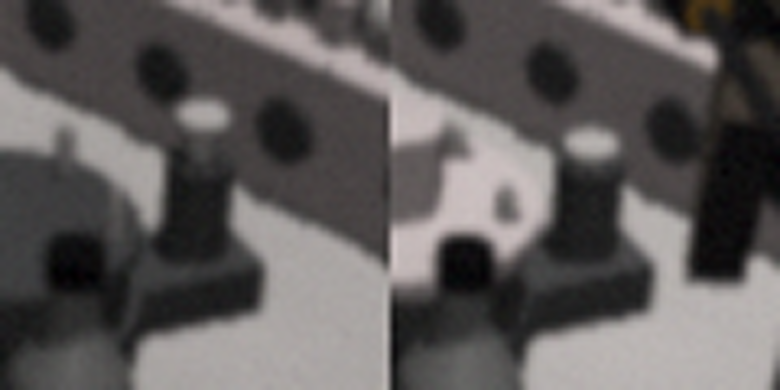

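The side camera shows the pin top has dropped about 4.5 px, which is what 16 mm of travel should give. The flange sits on all four studs, the mallet stands on the bench and the bystanders haven't moved, so I'm handing in.

```bash
python3 -c "
from h import *
st();print(arm.job_done())"
```

```text
t 34.80 tcp [ 0.4545 -0.3202  0.2058] yaw 0.9148 F [ 0.8 -0.3 -0.6] T [-0.08 -0.04 -0.  ] w 0.0917 q [-0.8   0.22  1.55 -0.05  1.49 -1.71]
the job is handed in; nothing more can be done
None
```

I fitted the flange nose up over the four studs. I then pressed the lock pin down with the mallet head, put the mallet back where it came from, released it and handed in at 34.8 s.

**Last checks:**
- **Flange:** in the top camera it sits on the hub with a stud in all four holes. Centre and angle agree with the hub to about 2–3 mm and 0.01 rad, which is near what the camera calibration can resolve.
- **Lock pin:** its top dropped about 4.5 px in the side camera, matching the predicted 16 mm. The push rose well past the driving force (about 18 N) at the stop.
- **Mallet:** it stands upright on its head, clear of the fixture, with nothing in the gripper.
- **Bystanders:** the gear wheel, spray can, jar and oil bottle showed no visible movement.

**What was off:** the tool slowly tilted during the outward moves, reaching about 0.12 rad. The flange was therefore lowered about 0.03 rad off level and dropped the last 2 mm when released. The mallet was also slightly tilted as it pressed the pin. Neither left a visible fault in the final pictures, but I could not measure how flat the flange sits directly. The hand-in reported no verdict.

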